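# Take the bore of a stone cuff bangle with a telescoping gauge

## Task

Take the bore of the stone cuff bangle in the small bench clamp with the telescoping gauge: pick the gauge out of the wide slot of its wooden stand by the knurled knob, lower its locked head onto the floor of the bore and, bearing down just enough that the head does not turn with the knob, turn the knob anticlockwise so that both plungers spring out against the wall, then clockwise until it is fully locked again. Draw the gauge gently out with the size held and stand it back upright, all the way down in the same wide slot. Never press or jam it hard against the bangle, clamp or stand, and leave the loupe and the tweezers alone.

Things in the scene. Friction and masses are not known exactly. Their poses are not given: they have to be found in the camera images.
- gauge_grip (a point): Telescoping bore gauge, bare steel, T-shaped, 122 mm tall, 0.2 kg: a flat-bottomed cross head at the foot, a slim handle (10 to 12 mm round), on top a dark knurled round lock knob 20 mm across and 22 mm high. This point is on the handle's axis at half the knob's height. z up the handle, y along the plungers (half turn the same). The tall, loose gauge; the short one beside it is fixed.
- gauge_head (a point): Centre of the flat underside of the gauge's head, on the handle's axis 111 mm below gauge_grip; same axes. The head is 14 mm wide (x), 42 mm long (y) and 14 mm high, with a plunger in each end.
- gauge_knob (a joint): Lock knob, rad, angle of the knob relative to the head: 0 = locked (stop), growing anticlockwise from above to 1.2 (stop). Lets the plungers go in the second half of its turn. Stiff: up to 0.08 N m to unlock, 0.03 to lock; stays where left. The whole gauge turns with it unless the head is held, by pressing it on a surface (about 6 to 15 N) or by plungers gripping a bore.
- plunger_l_tip (a point): Rounded tip of the 9 mm plunger at the +y end of the gauge's head, 7 mm above the head's underside. Tip to tip 48 to 51 mm as found (locked, drawn in), 66 mm when fully out; a spring of about 2 N drives each plunger out when the knob lets it go.
- plunger_r_tip (a point): Rounded tip of the plunger at the -y end of the gauge's head. With both plungers out against the bore wall the gauge stands upright by itself when let go.
- bore_floor (a point): Centre of the round black pad that is the floor of the bangle's bore, 16 mm above the desk; axes of the clamp, z up. The bangle is a domed cuff of pale polished stone, 46 mm high (rim 62 mm above the desk), 76 mm across outside, with a straight upright bore 56 mm across, held fast in the clamp.
- clamp: Small soft-jaw bench clamp fixed to the desk: base 140 by 84 mm, two dark jaws with cork faces (tops 48 mm above the desk), a screw with a tommy bar at its -x end. Origin on the desk under the bangle's centre. The bangle is part of it.
- slot_floor (a point): Centre of the floor of the wide slot in the stand, 10 mm above the desk. The slot is 20 mm wide (x), 65 mm long (y, the way the plungers lie) and 26 mm deep, with chamfered edges.
- stand: Wooden stand of the gauge set, fixed to the desk, 100 by 92 mm, 36 mm high. Origin on the desk under the wide slot; the block reaches 28 mm to -x and 72 mm to +x, where a small gauge stands fixed in a narrow slot 50 mm away (its top 74 mm above the desk).
- loupe: Folded pocket loupe, bright metal drop-shaped cover, 27 by 44 by 14 mm, loose on the desk. Origin at the centre of its underside. Not to be moved.
- tweezers: Steel stone tweezers, 13 by 162 by 10 mm, loose on the desk. Origin at the centre of the underside. Not to be moved.
Things that resemble listed ones, but are neither listed nor needed, are in the scene too. There is more than one size of the part that bears gauge_grip; the job needs the largest.

How it is judged:
By the outcome, as a careful person would: the job done as asked, in the order asked, and still so for the second after the job is handed in, with the robot touching nothing.
It also fails if it takes over 72 s, if anything falls off the work surface, if the arm or the gripper's body presses on something with over 40 N, if the wrist force passes 120 N, or if a joint passes its speed limit or range.

## Robot

A 6-joint arm with a two-finger parallel gripper is mounted at the origin on a cart in front of the work surface, level with it; the furniture and walls round the work are solid. World frame = base frame: x ahead of the robot, y to its left, z up, the work surface at z = 0. Lengths are in mm, angles in rad, forces in N, time in s.
With the tool pointing down it reaches from about 300 to 850 mm from the base axis. Payload 5.4 kg.
Tool frame: the origin (TCP) lies midway between the tips of the shut fingers; the grasp point (between the pads) lies 19 mm behind it (r.pinch_z is the distance from the TCP to the grasp point, in mm); z points along the fingers, y is the direction in which the jaws open and shut (so a half turn about z gives the same grasp; the last joint's range is limited). The gripper opens to 85 mm and grips with 20 to 120 N. Pads are 22 mm wide; open, the fingers measure 114 mm over their backs; the gripper's body (76 mm by 85 mm) begins 54 mm behind the grasp point. The pads swing forward as they close: fully open they stand 13 mm farther back than shut.
Start: joints at [-1.363, 0.158, 1.597, -0, 1.386, -0.21], TCP at [233.282, -525.534, 231.299] pointing down, gripper open.
Joint ranges: [-2.91, 2.91], [-0.94, 2.29], [0.18, 2.7], [-1.29, 4.43], [0.17, 2.64], [-3, 3]. Speed limits (rad/s): [2.57, 2.57, 3.14, 3.14, 3.14, 3.14].

## Interface

Orientations are given as a unit quaternion [x, y, z, w].
In Python, from plant import r gives the robot as it stands. The module is installed in compiled form; this text tells all that it offers.
- The arm moves only by the shell command python3 -m inch 'ROWS' [FORCE]. ROWS is a JSON object of lists of equal length, an entry for each row: "slide": the shift along the world's x, y, z in mm, a list of three; "yaw": the turn about the world's z in degrees; "claw": the gripper command: -1 is shut, 1 is fully open, values between are in proportion. In form: {"slide": [[tx, ty, tz], ...], "yaw": [yaw, ...], "claw": [claw, ...]}. A call has 1 to 20 rows; each row shifts and turns the commanded pose from where the row before left it; what a row does not reach is not made up. A row lasts 1/12 s, in which the tool goes at most 41.7 mm and 7.16 degrees, less where a joint would pass 70% of its speed; a pose out of reach is approached as far as the arm can. A call with a gripper value outside its range is refused whole. The fingers move at their own pace and stop on an object; FORCE is the grip in N (left out, the last holds). Time passes only in rows, so rows that do not move let the fingers close. It gives the time, the measured TCP pose, the force and the opening at its end, in the units of the state.
- r.get_state(): the state, without advancing time (a new reading comes with each control period).
- r.get_image(name): name is "side" or "top" or "wrist"; returns a dict with "color" (420x560x3 uint8, red, green, blue), "depth" (420x560 float32, mm along the optical axis (not along the pixel's ray), 0 where there is no reading), "fx", "fy", "cx", "cy" (pixels), "R" (3x3) and "t" (3): a world point X has camera coordinates R X + t. Camera axes: x right, y down, z forward; pixel columns grow to the right and rows downward; lengths in mm; the calibration is good to about 2 mm. A picture is of the moment at which its call begins.
- r.close_job(): hands the job in, once; it reports no verdict.
The state is a dict: "time": time; "joint_pos": joint angles; "qvel": joint speeds; "joint_efforts": joint torques, N m; "tool_pos": TCP position; "orientation": TCP orientation; "wrist_force": force on the tool from outside, world axes, zero at the start; "ft_torque": the same for the moment, N m; "opening": finger opening in mm.
Only numpy, scipy, OpenCV 4.12 (cv2) and the standard library are available. Lean on these libraries where they do the work, as an engineer would, in place of code of your own. Each camera call takes 0.05 s, during which the arm holds its last target.

## Working session

There is one attempt and no reset: what is moved stays moved. The work goes in short steps, Python scripts to look and compute and a shell command to move; the robot and the scene stay as the last step left them, time stands still between calls to the robot, and variables do not carry over. Pictures are saved under pics/ and viewed, and the job is handed in when it is done.

```bash
ls; mkdir -p pics
cat > h.py <<'E'
import numpy as np, cv2
from plant import r
def snap(n,f):
    im=r.get_image(n); cv2.imwrite('pics/'+f+'.png',cv2.cvtColor(im['color'],cv2.COLOR_RGB2BGR)); np.savez('pics/'+f+'.npz',**im); return im
def load(f): return np.load('pics/'+f+'.npz')
def pt(im,u,v,d=None):
    d=im['depth'][int(v),int(u)] if d is None else d
    c=np.array([(u-im['cx'])/im['fx']*d,(v-im['cy'])/im['fy']*d,d]); return im['R'].T@(c-im['t'])
def plane(im,u,v,z):
    ray=im['R'].T@np.array([(u-im['cx'])/im['fx'],(v-im['cy'])/im['fy'],1.]); o=-im['R'].T@im['t']
    return o+ray*(z-o[2])/ray[2]
def proj(im,X):
    c=im['R']@np.array(X)+im['t']; return im['fx']*c[0]/c[2]+im['cx'],im['fy']*c[1]/c[2]+im['cy']
E
python3 - <<'E'
from h import *
for n in ['side','top','wrist']:
    im=snap(n,n+'0'); print(n,im['fx'],-im['R'].T@im['t'],im['R'].round(2).tolist())
print(r.get_state(),r.pinch_z)
E
```

```text
pics
side 435.456794001243 [ 431.67456028 -928.23787427  412.15671555] [[1.0, -0.06, -0.01], [-0.03, -0.36, -0.93], [0.05, 0.93, -0.36]]
top 532.010210092692 [ 306.71009927 -130.64803841 1120.8914445 ] [[0.01, -1.0, 0.03], [-0.98, -0.01, -0.18], [0.18, -0.02, -0.98]]
wrist 357.716406944677 [ 309.00102707 -492.36339402  373.84049701] [[0.41, -0.91, -0.0], [-0.87, -0.38, 0.32], [-0.3, -0.13, -0.95]]
{'time': 0.15, 'joint_pos': array([-1.36310220e+00,  1.58932673e-01,  1.59792979e+00, -3.15529053e-06,
        1.38618063e+00, -2.10069643e-01]), 'qvel': array([ 0.00014221, -0.00239671, -0.00330427, -0.00066168,  0.00115553,
       -0.00220827]), 'joint_efforts': array([ 3.53722889e-04, -3.96377778e+01, -3.31785607e+01, -2.30413034e-04,
        5.53841150e-03,  2.48638929e-05]), 'tool_pos': array([ 233.18778602, -525.09759855,  230.5337248 ]), 'orientation': array([ 9.78263068e-01,  2.07366448e-01, -6.89238724e-07, -7.25220858e-04]), 'wrist_force': array([ 0.2306438 , -0.10853287,  0.35598291]), 'ft_torque': array([0.00916685, 0.02219494, 0.01075372]), 'opening': 85.28939145804094} 18.700000000000003
```

View pics/side0.png

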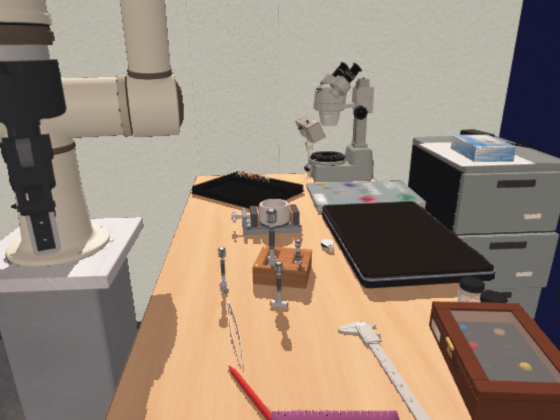

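View pics/top0.png

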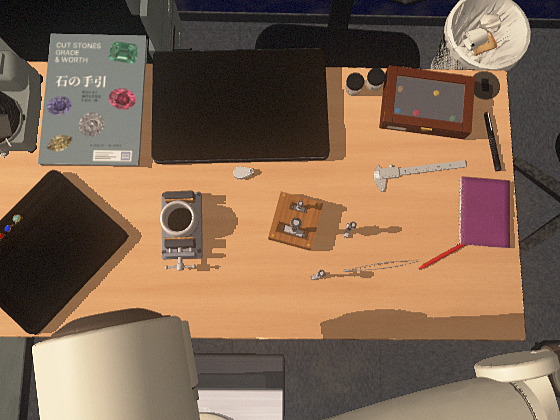

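View pics/wrist0.png

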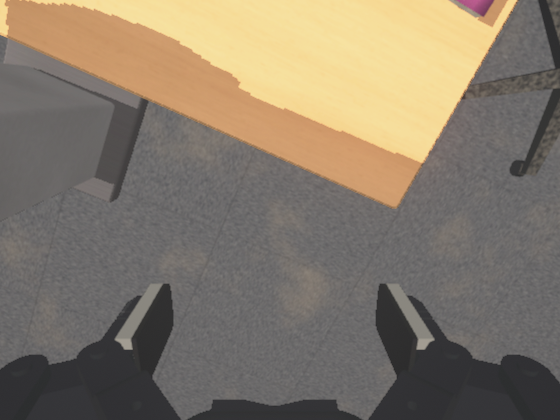

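Run:
```python
from h import *
a=cv2.imread('pics/side0.png')[190:320,190:340]; b=cv2.imread('pics/top0.png')[165:295,150:370]
cv2.imwrite('pics/c1.png',cv2.resize(a,None,fx=4.5,fy=4.5,interpolation=cv2.INTER_CUBIC)); cv2.imwrite('pics/c2.png',cv2.resize(b,None,fx=3.6,fy=3.6,interpolation=cv2.INTER_CUBIC))
t=load('top0'); s=load('side0')
for n,u,v in [('gauge',297,226),('g',293,223),('small',300,205),('d1',349,227),('d2',316,273),('rim',163,215),('floor',180,218),('desk',230,300),('stand',280,225),('stand',315,240)]: print(n,u,v,pt(t,u,v).round(1))
for n,u,v in [('gauge',271,214),('small',297,244),('d1',279,268),('d2',222,255),('rim',275,206)]: print('s',n,pt(s,u,v).round(1))
```

```text
gauge 297 226 [ 463.6 -181.9  132.8]
g 293 223 [ 469.3 -174.3  132.5]
small 300 205 [ 515.5 -190.8   75.2]
d1 349 227 [ 472.4 -289.2   72.1]
d2 316 273 [ 385.  -228.8    2.4]
rim 163 215 [494.8  85.1  58.2]
floor 180 218 [496.2  57.7  16.6]
desk 230 300 [ 3.277e+02 -5.000e+01  3.000e-01]
stand 280 225 [ 484.1 -152.2   14.3]
stand 315 240 [ 4.550e+02 -2.271e+02 -1.000e-01]
s gauge [ 471.1 -187.9  127.3]
s small [ 518.7 -194.3   68.3]
s d1 [ 477.  -302.1   77. ]
s d2 [ 381.5 -235.9   71.6]
s rim [495.8  84.5  43.4]
```

View pics/c1.png

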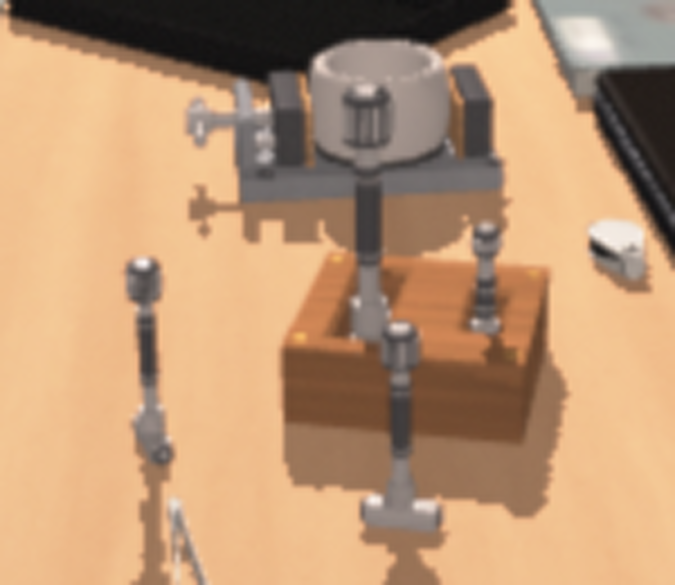

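View pics/c2.png

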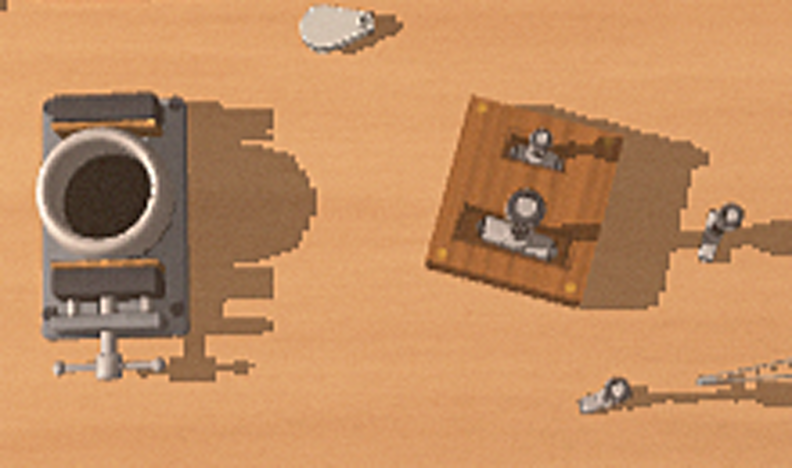

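Candidates (top view px): tall gauge in the wide slot (296,223), its knob top reads z≈132.5 = 10+122; small fixed gauge (300,204), z≈75; loose decoys on the desk (352,225) and (321,272), tops ≈75. The one in the wide slot is the tall one, as the crop shows. Bangle mouth at (180,218).

Run:
```python
from h import *
t=load('top0'); s=load('side0')
def cr(u,v): return 150+u/3.6,165+v/3.6
def sr(u,v): return 190+u/4.5,190+v/4.5
# brass pins z=36, top
P={n:plane(t,*cr(*c),36)for n,c in dict(a=(482,107),b=(612,142),c=(571,288),d=(441,254)).items()}
for n in P: print(n,P[n].round(1))
# same from side
for c in [(336,258),(537,272),(299,338),(512,354)]: print('s pin',plane(s,*sr(*c),36).round(1))
d=P['b']-P['a']; print('long-edge dirs',np.degrees(np.arctan2(*(P['b']-P['a'])[[1,0]])),np.degrees(np.arctan2(*(P['c']-P['d'])[[1,0]])),'short',np.degrees(np.arctan2(*(P['a']-P['d'])[[1,0]])),np.degrees(np.arctan2(*(P['b']-P['c'])[[1,0]])))
# knob top blob via depth
def cloud(im):
    v,u=np.mgrid[0:420,0:560]; d=im['depth']; c=np.stack([(u-im['cx'])/im['fx']*d,(v-im['cy'])/im['fy']*d,d],-1); return (c-im['t'])@im['R']
for im,nm in((t,'top'),(s,'side')):
    C=cloud(im)
    m=(abs(C[...,2]-131)<4)&(abs(C[...,0]-468)<40)&(abs(C[...,1]+180)<40)&(im['depth']>0)
    q=C[m]; print(nm,'knob',len(q),q.mean(0).round(1),q.min(0).round(1),q.max(0).round(1))
    m=(abs(C[...,2]-61)<2.5)&(abs(C[...,0]-500)<60)&(abs(C[...,1]-55)<60)&(im['depth']>0)
    q=C[m]
    print('rim',len(q),q.min(0),q.max(0))
    e=cv2.minEnclosingCircle(q[:,:2].astype(np.float32)); A=np.c_[2*q[:,:2],np.ones(len(q))];x=np.linalg.lstsq(A,(q[:,:2]**2).sum(1),rcond=None)[0]; print('circ',e,x[:2],np.sqrt(x[2]+x[0]**2+x[1]**2))
    m=(abs(C[...,2]-16)<3)&(np.hypot(C[...,0]-495,C[...,1]-55)<27)&(im['depth']>0); q=C[m]; print('floor',len(q),q.mean(0) if len(q) else 0)
```

```text
a [ 544.7 -159.3   36. ]
b [ 525.  -234.7   36. ]
c [ 439.7 -210.8   36. ]
d [ 458.5 -136.5   36. ]
s pin [ 460.4 -135.9   36. ]
s pin [ 547.7 -157.4   36. ]
s pin [ 441.9 -210.9   36. ]
s pin [ 527.1 -231.6   36. ]
long-edge dirs -104.67021536165991 -104.14937333158663 short -14.827284862568511 -15.654840946359474
top knob 84 [ 471.1 -179.2  131.8] [ 462.2 -187.8  127.3] [ 481.5 -170.5  135. ]
rim 292 [455.84973415  20.33179583  58.50813543] [525.83728416  90.7263261   63.49865059]
circ ((490.4430236816406, 55.281097412109375), 36.09973907470703) [490.58157721  55.45773509] 31.997539327052422
floor 355 [494.98200707  57.3796825   16.02163123]
side knob 56 [ 471.7 -183.3  130.7] [ 462.3 -190.5  127.3] [ 481.1 -172.2  134.7]
rim 118 [457.57595388  19.68909987  58.509911  ] [525.51977718  86.40242212  62.92390031]
circ ((491.1271667480469, 54.38014221191406), 35.195472717285156) [491.20483917  53.89441528] 31.77320738564775
floor 0 0
```

```bash
python3 -m inch '{"slide":[[10,15,0],[17,25,0],[17,25,0],[17,25,0],[17,25,0],[17,25,0],[17,25,0],[17,25,0],[17,25,0],[17,25,0],[17,25,0],[17,25,0],[17,25,0],[10,14,0],[5,10,0],[3,5,0],[0,0,0],[0,0,0]],"yaw":[0,0,0,0,0,0,0,0,0,0,0,0,0,0,0,0,0,0],"claw":[1,1,1,1,1,1,1,1,1,1,1,1,1,1,1,1,1,1]}' 30
python3 - <<'E'
from h import *
w=snap('wrist','w1'); s=snap('side','s1')
print(proj(w,[471.5,-179.5,132]),proj(w,[491,55,62]))
E
```

```text
time: 1.65
tool_pos: [464.9, -182.1, 231.2]
orientation: [0.978, 0.207, -0.0, 0.0]
wrist_force: [0.7, 0.4, -0.2]
opening: 85.6
(np.float64(273.64642673265826), np.float64(203.5393187152825)) (np.float64(13.509886283429296), np.float64(41.347654336540984))
```

View pics/w1.png

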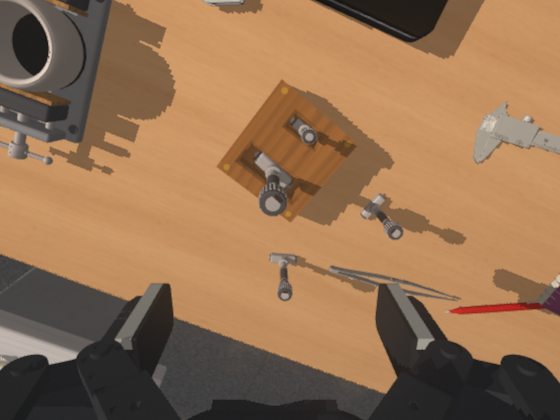

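Run:
```python
from h import *
a=cv2.imread('pics/w1.png')[70:230,210:370]
cv2.imwrite('pics/c3.png',cv2.resize(a,None,fx=3.7,fy=3.7,interpolation=cv2.INTER_CUBIC))
w=load('w1')
for p in [(273,199),(273,204)]: print(plane(w,*p,132))
```

```text
[ 474.38681193 -177.72105871  132.        ]
[ 471.00054589 -179.21910701  132.        ]
```

View pics/c3.png

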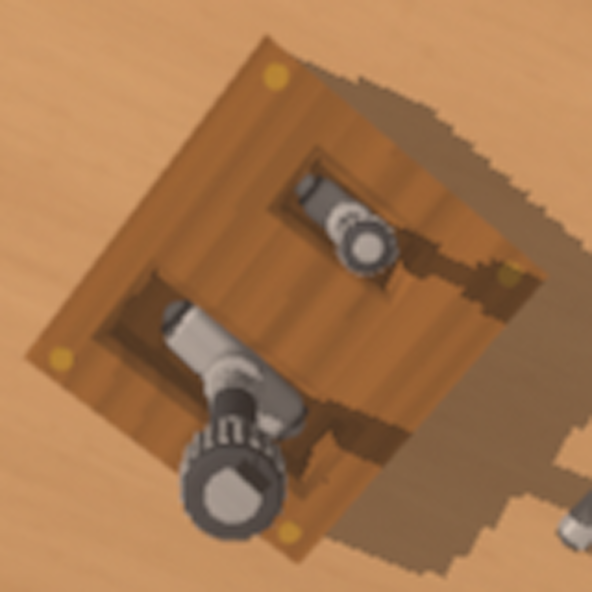

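Run:
```python
from h import *
w=load('w1')
f=lambda u,v,z: plane(w,210+u/3.7,70+v/3.7,z)
P=[f(276,76,36),f(510,274,36),f(290,532,36),f(62,359,36)]
for p in P: print(p.round(1))
c=sum(P)/4; print('c',c)
a=lambda d: np.degrees(np.arctan2(d[1],d[0]))
print(a(P[0]-P[1]),a(P[3]-P[2]),a(P[1]-P[2]),a(P[0]-P[3]))
# head right upper edge  (top edge z~24)
print('head edge',a(f(192,300,22)-f(305,405,22)), 'left edge',a(f(165,333,22)-f(205,372,22)))
print('slot edge',a(f(98,335,36)-f(185,402,36)), a(f(155,270,36)-f(325,400,36)))
print('head tips',f(175,318,17),f(180,316,17))
```

```text
[ 544.9 -157.5   36. ]
[ 525.7 -231.5   36. ]
[ 440.2 -209.3   36. ]
[ 459.3 -135.6   36. ]
c [ 492.55643901 -183.48259328   36.        ]
75.4527624315058 75.4708354186266 -14.511330835381939 -14.382134931203451
head edge 70.79732484747069 left edge 68.98498492759848
slot edge 75.40845688960397 76.35967272066958
head tips [ 477.64312475 -158.68988819   17.        ] [ 478.69065764 -159.71415021   17.        ]
```

```bash
python3 -m inch '{"slide":[[4,2,-10],[3,1,-20],[0,0,-25],[0,0,-25],[0,0,-20],[0,0,-12],[0,0,-8],[0,0,-6],[0,0,-4],[0,0,0],[0,0,0]],"yaw":[0,0,0,0,0,0,0,0,0,0,0],"claw":[1,1,1,1,1,1,0.5,0.5,0.5,0.3,0.2]}' 30
python3 - <<'E'
from h import *
w=snap('wrist','w2'); s=snap('side','s2')
a=s['color'][150:290,200:340]; cv2.imwrite('pics/c4.png',cv2.cvtColor(cv2.resize(a,None,fx=4,fy=4,interpolation=cv2.INTER_CUBIC),cv2.COLOR_RGB2BGR))
E
```

```text
time: 2.67
tool_pos: [472.7, -178.9, 101.8]
orientation: [0.978, 0.207, 0.0, 0.0]
wrist_force: [-0.0, 0.1, -0.6]
opening: 51.0
```

View pics/w2.png

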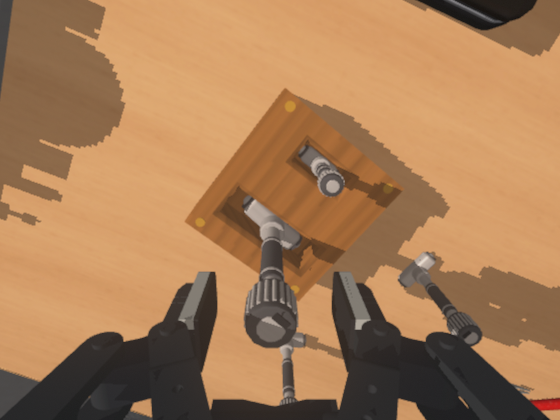

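View pics/c4.png

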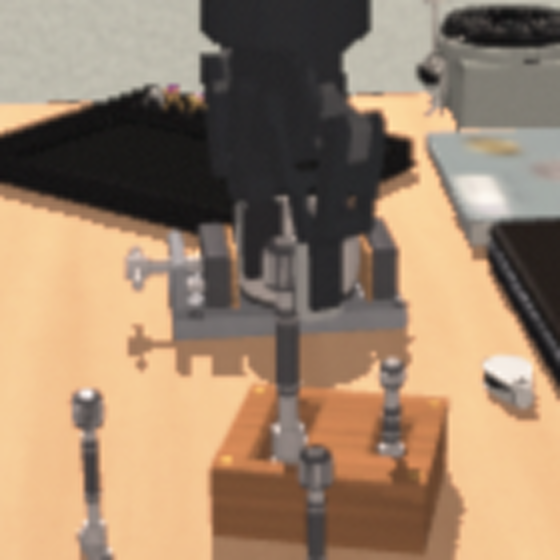

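The knob (271,315) sits midway between the pads (200 and 350), so I close.

```bash
python3 -m inch '{"slide":[[0,0,0],[0,0,0],[0,0,0],[0,0,0],[0,0,0],[0,0,0]],"yaw":[0,0,0,0,0,0],"claw":[0,-0.2,-0.4,-0.6,-1,-1]}' 40
python3 - <<'E'
from h import *
print(r.get_state()['wrist_force'],r.get_state()['opening'])
w=snap('wrist','w3')
E
```

```text
time: 3.27
tool_pos: [472.5, -178.5, 101.7]
orientation: [0.978, 0.207, 0.0, 0.0]
wrist_force: [-0.4, 1.2, 2.7]
opening: 18.7
[-0.39475313  1.2453605   2.7370742 ] 18.693939330098566
```

View pics/w3.png

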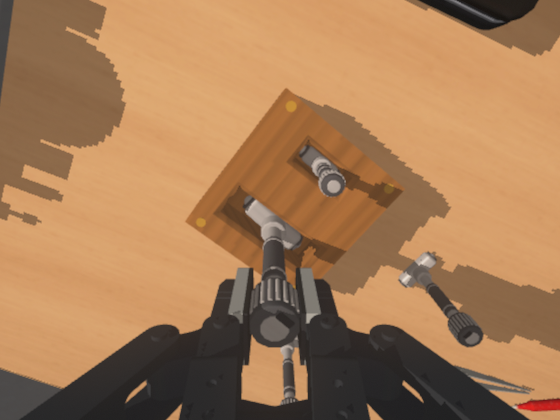

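```bash
python3 -m inch '{"slide":[[0,0,4],[0,0,6],[0,0,10],[0,0,14],[0,0,16],[0,0,16],[0,0,16],[0,0,8],[0,0,0],[0,0,0]],"yaw":[0,0,0,0,0,0,0,0,0,0],"claw":[-1,-1,-1,-1,-1,-1,-1,-1,-1,-1]}'
python3 - <<'E'
from h import *
w=snap('wrist','w4');s=snap('side','s4')
a=s['color'][130:270,200:340]; cv2.imwrite('pics/c5.png',cv2.cvtColor(cv2.resize(a,None,fx=4,fy=4,interpolation=cv2.INTER_CUBIC),cv2.COLOR_RGB2BGR))
E
```

```text
time: 4.15
tool_pos: [472.3, -178.6, 191.5]
orientation: [0.978, 0.207, 0.0, 0.0]
wrist_force: [-0.3, -0.7, -2.3]
opening: 18.4
```

View pics/w4.png

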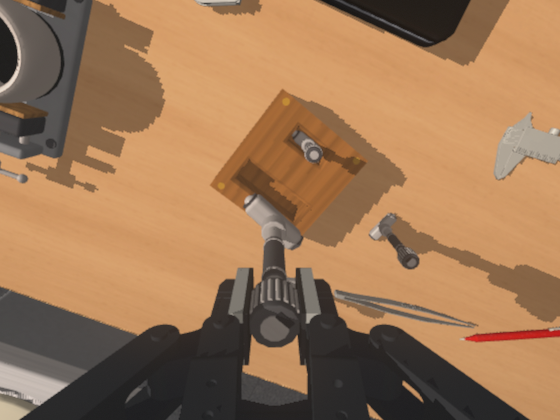

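View pics/c5.png

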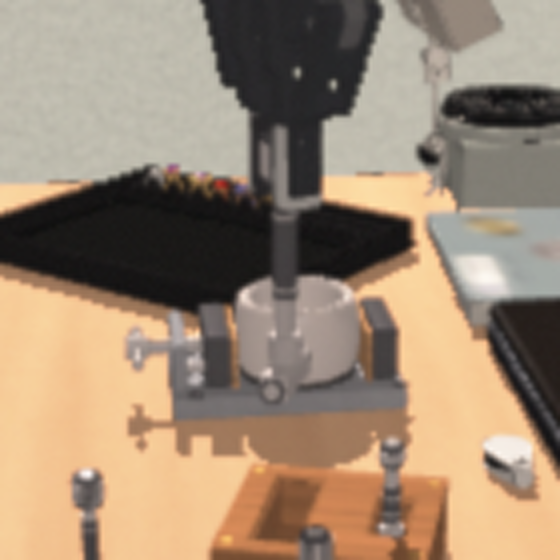

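Run:
```python
from h import *
a=cv2.imread('pics/w4.png')[180:350,200:350]
cv2.imwrite('pics/c6.png',cv2.resize(a,None,fx=5,fy=5,interpolation=cv2.INTER_CUBIC)[:800])
w=load('w4'); p=[472.3,-178.6]
print('pred head bottom', proj(w,p+[99.8]),'knobtop',proj(w,p+[221.8]))
```

```text
pred head bottom (np.float64(273.10425353394623), np.float64(216.5507418907688)) knobtop (np.float64(272.3240737603874), np.float64(324.76494409631715))
```

View pics/c6.png

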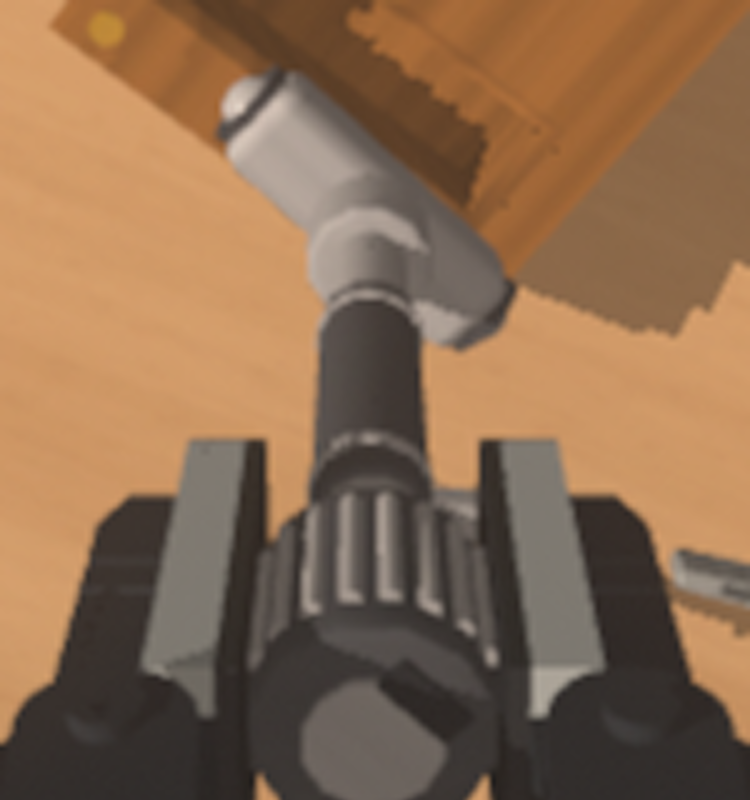

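Run:
```python
from h import *
w=load('w4')
f=lambda u,v,z: plane(w,200+u/5,180+v/5,z)
A=f(255,103,107);B=f(490,315,107);print(A,B,np.linalg.norm(A-B),(A+B)/2,np.degrees(np.arctan2(*(A-B)[[1,0]])))
print(proj(w,[472.3,-178.6,107]), f(373,740,222))
A=f(285,75,107);B=f(510,285,107);print(np.degrees(np.arctan2(*(A-B)[[1,0]])))
```

```text
[ 478.93627993 -159.6024055   107.        ] [ 463.86048789 -201.21635859  107.        ] 44.260598706066695 [ 471.39838391 -180.40938205  107.        ] 70.08569614997043
(np.float64(273.07885855480896), np.float64(220.0731318584436)) [ 471.47049839 -179.8989514   222.        ]
69.39841867918935
```

```bash
python3 -m inch '{"slide":[[0,10,0],[1,20,0],[2,26,0],[3,28,0],[3,28,0],[3,28,0],[3,28,0],[2,26,0],[1,20,0],[1,12,0],[0,6,0],[0,2,0],[0,0,0],[0,0,0]],"yaw":[0,0,0,0,0,0,0,0,0,0,0,0,0,0],"claw":[-1,-1,-1,-1,-1,-1,-1,-1,-1,-1,-1,-1,-1,-1]}'
python3 - <<'E'
from h import *
w=snap('wrist','w5');s=snap('side','s5');t=snap('top','t5')
a=s['color'][110:250,200:340]; cv2.imwrite('pics/c7.png',cv2.cvtColor(cv2.resize(a,None,fx=4,fy=4,interpolation=cv2.INTER_CUBIC),cv2.COLOR_RGB2BGR))
E
```

```text
time: 5.42
tool_pos: [491.1, 55.0, 191.0]
orientation: [0.978, 0.207, -0.0, 0.0]
wrist_force: [-0.1, -0.0, -2.2]
opening: 18.9
```

View pics/w5.png

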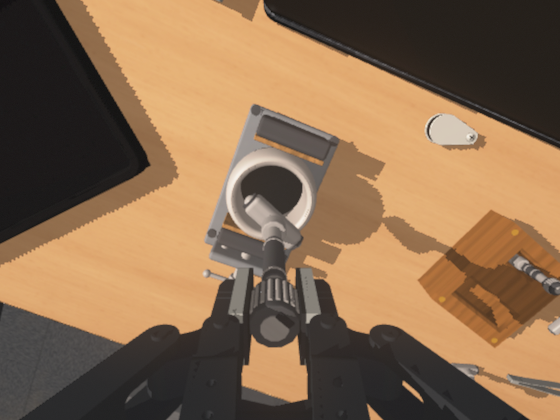

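View pics/c7.png

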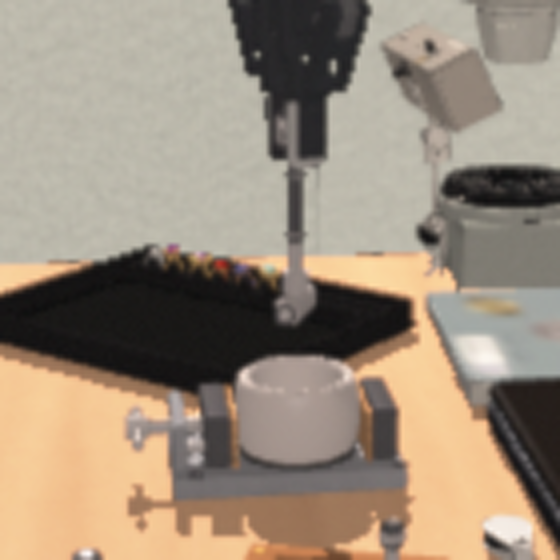

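Run:
```python
from h import *
w=load('w5')
v,u=np.mgrid[0:420,0:560]; d=w['depth']; c=np.stack([(u-w['cx'])/w['fx']*d,(v-w['cy'])/w['fy']*d,d],-1); C=(c-w['t'])@w['R']
col=w['color'].astype(int)
near=(np.hypot(C[...,0]-491,C[...,1]-55)<42)
print(np.percentile(C[near&(C[...,2]<70)][:,2],[50,90,99,99.9]))
for lo,hi in((59.5,65),(58,66)):
    m=near&(C[...,2]>lo)&(C[...,2]<hi); q=C[m]
    A=np.c_[2*q[:,:2],np.ones(len(q))]; k=np.ones(len(q),bool)
    for _ in range(5):
        x=np.linalg.lstsq(A[k],(q[k,:2]**2).sum(1),rcond=None)[0]; R=np.sqrt(x[2]+x[0]**2+x[1]**2); e=np.hypot(*(q[:,:2]-x[:2]).T)-R; k=abs(e)<5
    print(len(q),k.sum(),x[:2],R,e[k].std())
# dark bore mask edge: bore rim inner edge
dark=(col.sum(-1)<150)&(np.hypot(u-270,v-195)<45)
m=dark.astype(np.uint8)*255
b=cv2.imread('pics/w5.png'); cv2.imwrite('pics/c8.png',cv2.resize(b[130:260,190:340],None,fx=5,fy=4.6,interpolation=cv2.INTER_CUBIC) if 0 else cv2.resize(b[135:255,200:340],None,fx=5,fy=5,interpolation=cv2.INTER_CUBIC))
```

```text
[46.19201577 62.46184388 63.70997529 64.36906501]
1900 1900 [491.02120222  56.77679114] 31.69779227332575 2.1117622167093377
2095 2095 [491.28739627  56.91998382] 31.811743036100246 2.282208709541045
```

View pics/c8.png

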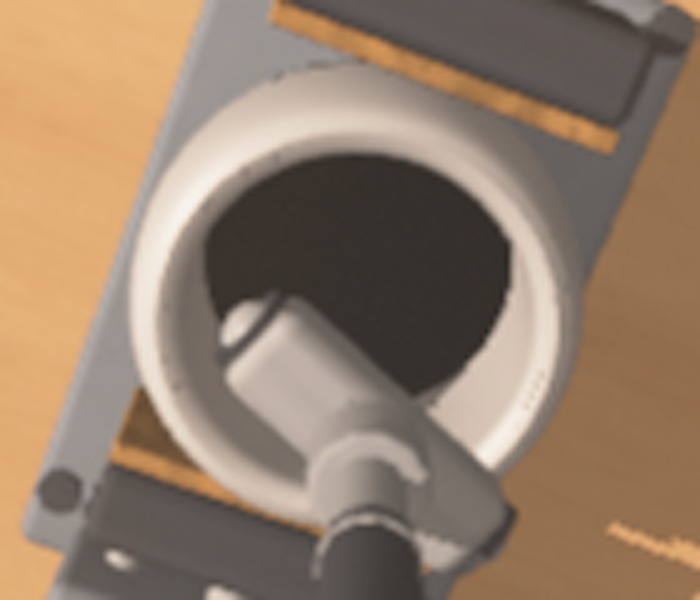

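```bash
python3 -m inch '{"slide":[[0,1,-8],[0,0,-10],[0,0,-8],[0,0,-4],[0,0,0],[0,0,0]],"yaw":[0,0,0,0,0,0],"claw":[-1,-1,-1,-1,-1,-1]}'
python3 - <<'E'
from h import *
w=snap('wrist','w6');s=snap('side','s6')
b=cv2.imread('pics/w6.png'); cv2.imwrite('pics/c9.png',cv2.resize(b[150:280,200:360],None,fx=4.5,fy=4.5,interpolation=cv2.INTER_CUBIC))
a=s['color'][150:250,220:320]; cv2.imwrite('pics/c10.png',cv2.cvtColor(cv2.resize(a,None,fx=5,fy=5,interpolation=cv2.INTER_CUBIC),cv2.COLOR_RGB2BGR))
print(proj(w,[491,56,68]))
E
```

```text
time: 6.07
tool_pos: [490.9, 56.5, 160.7]
orientation: [0.978, 0.207, -0.001, -0.0]
wrist_force: [-0.3, 0.1, -1.8]
opening: 19.1
(np.float64(273.9542684891501), np.float64(216.07193711696624))
```

View pics/c9.png

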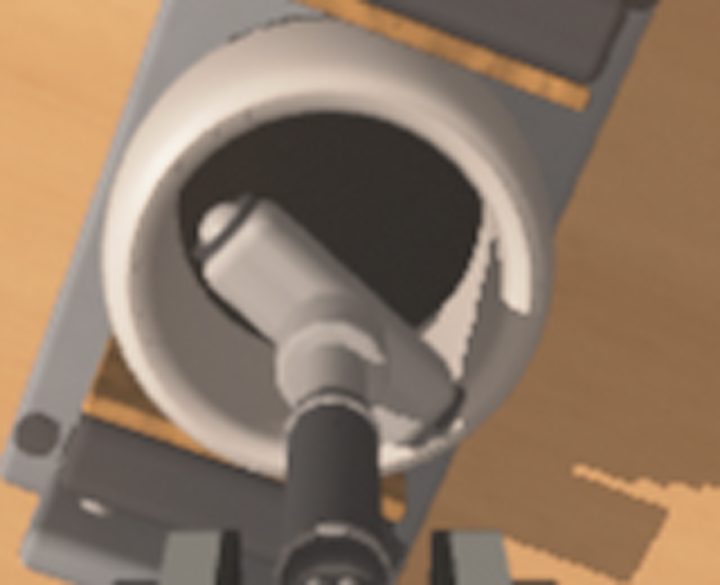

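View pics/c10.png

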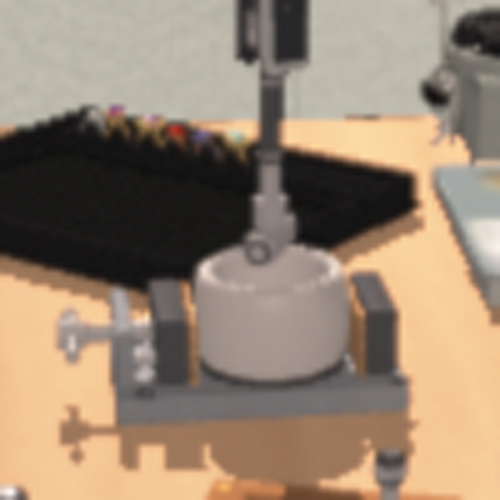

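Run:
```python
from h import *
from scipy.optimize import least_squares
w=load('w6')
f=lambda u,v,z: plane(w,200+u/4.5,150+v/4.5,z)
# pad arc: dark mask boundary, ray-cast to z=16
col=w['color'].astype(int); v,u=np.mgrid[0:420,0:560]
m=((col.sum(-1)<190)&(u>236)&(u<310)&(v>170)&(v<232)).astype(np.uint8)
n,l,st,ce=cv2.connectedComponentsWithStats(m); i=1+np.argmax(st[1:,4]); print(st[i])
pts=[]
for c in range(242,306):
    rr=np.where(l[:,c]==i)[0]
    if len(rr): pts.append(plane(w,c,rr[0]-0.5,16))
pts=np.array(pts)[:,:2]
for R in(28,):
    s=least_squares(lambda x:np.hypot(*(pts-x).T)-R,[491,55],loss='soft_l1'); print('pad',s.x,np.abs(s.fun).mean(),len(pts))
s=least_squares(lambda x:np.hypot(*(pts-x[:2]).T)-x[2],[491,55,28],loss='soft_l1'); print('free',s.x)
# head
z=69+7.5
A=f(228,228,z);B=f(438,420,z);print('head',(A+B)/2,np.linalg.norm(A-B),np.degrees(np.arctan2(*(A-B)[[1,0]])))
d=w['depth']; c=np.stack([(u-w['cx'])/w['fx']*d,(v-w['cy'])/w['fy']*d,d],-1); C=(c-w['t'])@w['R']
q=C[(np.hypot(C[...,0]-491,C[...,1]-56)<42)&(C[...,2]>59.5)&(C[...,2]<64)&(col.min(-1)>110)][:,:2]
s=least_squares(lambda x:np.hypot(*(q-x[:2]).T)-x[2],[491,55,31],loss='soft_l1'); print('rim',s.x,len(q))
```

```text
[ 240  175   67   49 1738]
pad [481.55364954  53.16610893] 0.5755012649476168 64
free [477.0049507   51.36119673  32.36821563]
head [489.69425387  55.02001832  76.5       ] 44.19208219071286 69.68396269358225
rim [491.1086316   57.52954772  31.70419487] 1826
```

Run:
```python
from h import *
w=load('w6')
col=w['color'].astype(int); v,u=np.mgrid[0:420,0:560]
d=w['depth']; c=np.stack([(u-w['cx'])/w['fx']*d,(v-w['cy'])/w['fy']*d,d],-1); C=(c-w['t'])@w['R']
rad=np.hypot(C[...,0]-491,C[...,1]-57)
for col_ in (274,):
  for r_ in range(150,182,2): print(r_,C[r_,col_].round(1),w['color'][r_,col_])
# row through centre, left/right rims
for r_ in (205,):
  for c_ in list(range(220,246,2))+list(range(296,324,2)): print(c_,C[r_,c_].round(1),w['color'][r_,c_])
```

```text
150 [530.   73.3  46.1] [190 135  82]
152 [528.6  72.7  45.7] [179 128  80]
154 [524.8  71.   29.5] [129 116 106]
156 [525.3  71.2  41.5] [154 140 130]
158 [525.2  71.2  49.3] [160 146 135]
160 [524.3  70.8  51.7] [169 153 142]
162 [523.8  70.5  56.1] [178 161 149]
164 [523.1  70.2  59.7] [192 174 161]
166 [522.2  69.8  61.4] [210 192 177]
168 [521.   69.3  62. ] [218 200 184]
170 [520.1  68.9  63.7] [199 181 166]
172 [518.5  68.2  62.4] [172 157 145]
174 [517.1  67.6  61.7] [116 106  98]
176 [506.2  62.8  15.9] [55 49 44]
178 [505.   62.2  17.5] [54 48 44]
180 [503.1  61.4  16.1] [54 49 44]
220 [464.4  94.3  14.8] [152 146 142]
222 [465.1  92.8  14.8] [182 169 160]
224 [481.2  91.   58.8] [236 223 212]
226 [483.   89.6  62.5] [238 227 215]
228 [483.8  88.3  62.9] [226 213 195]
230 [484.1  87.   62.3] [160 145 134]
232 [484.6  85.7  61.9] [132 120 110]
234 [484.5  84.4  60. ] [114 102  94]
236 [480.4  82.7  46. ] [112 101  93]
238 [476.4  80.9  32.3] [113 103  95]
240 [474.2  79.2  23.6] [99 90 83]
242 [473.   77.4  18. ] [64 57 52]
244 [493.   78.7  77.1] [91 84 80]
296 [491.   35.7  16.5] [52 47 43]
298 [491.8  34.3  17. ] [51 47 43]
300 [492.7  32.9  17.8] [51 46 42]
302 [492.9  31.   15.7] [52 47 43]
304 [493.5  29.3  15.3] [52 47 43]
306 [495.5  29.   20.7] [196 178 165]
308 [499.1  30.   32.3] [171 156 143]
310 [503.5  31.9  47.4] [152 138 127]
312 [507.2  33.4  60. ] [214 196 180]
314 [508.1  32.5  61.7] [225 211 195]
316 [508.7  31.2  61.7] [213 193 179]
318 [509.3  29.9  61.7] [143 130 120]
320 [509.9  28.6  61.6] [124 113 104]
322 [509.8  26.6  59.1] [116 103  93]
```

```bash
python3 -m inch '{"slide":[[1.2,1.6,0],[0,0,-4],[0,0,-4],[0,0,-1],[0,0,0],[0,0,0]],"yaw":[0,0,0,0,0,0],"claw":[-1,-1,-1,-1,-1,-1]}'
python3 - <<'E'
from h import *
w=snap('wrist','w7');s=snap('side','s7')
b=cv2.imread('pics/w7.png'); cv2.imwrite('pics/c11.png',cv2.resize(b[150:280,200:360],None,fx=4.5,fy=4.5,interpolation=cv2.INTER_CUBIC))
a=s['color'][165:240,240:315]; cv2.imwrite('pics/c12.png',cv2.cvtColor(cv2.resize(a,None,fx=7,fy=7,interpolation=cv2.INTER_CUBIC),cv2.COLOR_RGB2BGR))
E
```

```text
time: 6.67
tool_pos: [492.3, 58.1, 152.1]
orientation: [0.978, 0.207, -0.0, -0.0]
wrist_force: [-0.2, 0.5, -1.7]
opening: 18.8
```

View pics/c11.png

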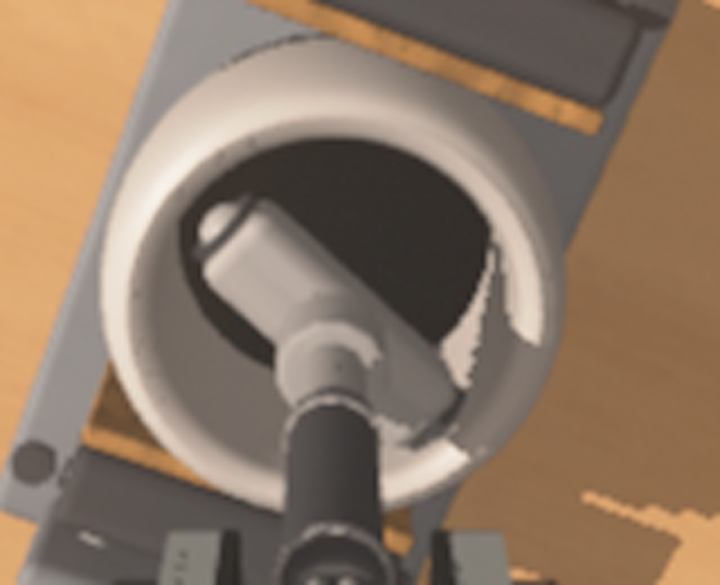

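View pics/c12.png

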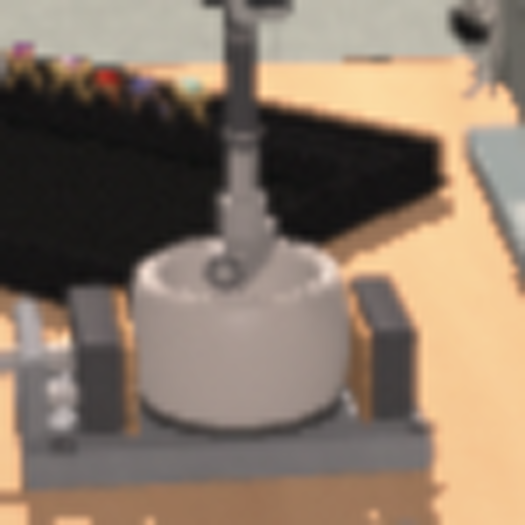

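Run:
```python
from h import *
from scipy.optimize import least_squares
w=load('w7')
f=lambda u,v,z: plane(w,200+u/4.5,150+v/4.5,z)
z=60.4+7.2
A=f(228,226,z);B=f(438,418,z);print('head',(A+B)/2,np.linalg.norm(A-B))
print('tip',f(208,230,z), 'tip wall left', f(140,290,61))
col=w['color'].astype(int); v,u=np.mgrid[0:420,0:560]
d=w['depth']; c=np.stack([(u-w['cx'])/w['fx']*d,(v-w['cy'])/w['fy']*d,d],-1); C=(c-w['t'])@w['R']
# inner edge: from above-rim points per azimuth, the smallest radius with z>60.5
c0=np.array([491.2,57.]); rad=np.hypot(C[...,0]-c0[0],C[...,1]-c0[1]); az=np.arctan2(C[...,1]-c0[1],C[...,0]-c0[0])
m=(C[...,2]>60.3)&(C[...,2]<64)&(rad<40)&(rad>24)&(col.min(-1)>95)
P=[];Q=[]
for a in np.arange(-np.pi,np.pi,np.pi/24):
    k=m&(abs(az-a)<np.pi/48)
    if k.sum()>8:
        rr=rad[k]; P.append((np.degrees(a),np.percentile(rr,5),np.percentile(rr,95)));
        for L,p in((0,5),): 
            R=np.percentile(rr,p); Q.append(c0+R*np.array([np.cos(a),np.sin(a)]))
print(np.round(P,1).tolist())
Q=np.array(Q); s=least_squares(lambda x:np.hypot(*(Q-x[:2]).T)-x[2],[491,55,28],loss='soft_l1');print(s.x)
```

```text
head [491.343822    56.69556163  67.6       ] 44.21231380200088
tip [497.24291124  79.89334613  67.6       ] tip wall left [482.00708641  85.45346332  61.        ]
[[-180.0, 29.4, 34.6], [-172.5, 29.3, 34.9], [-142.5, 29.2, 34.1], [-135.0, 29.6, 34.2], [-127.5, 29.1, 34.2], [-120.0, 29.1, 34.2], [-112.5, 29.0, 34.3], [-105.0, 28.9, 34.1], [-97.5, 28.9, 34.0], [-90.0, 29.0, 34.0], [-82.5, 28.9, 34.2], [-75.0, 28.6, 34.5], [-67.5, 28.6, 34.3], [-60.0, 28.6, 34.5], [-52.5, 28.2, 34.6], [-45.0, 28.6, 34.6], [-37.5, 28.1, 34.2], [-30.0, 28.1, 34.3], [-22.5, 28.5, 34.3], [-15.0, 28.1, 34.3], [-7.5, 28.2, 34.1], [-0.0, 28.5, 34.0], [7.5, 28.2, 34.0], [15.0, 28.5, 34.0], [22.5, 28.6, 33.9], [30.0, 28.8, 33.8], [37.5, 28.7, 33.9], [45.0, 28.7, 34.0], [52.5, 28.6, 34.0], [60.0, 28.8, 34.0], [67.5, 28.7, 34.2], [75.0, 29.1, 34.3], [82.5, 28.8, 34.1], [90.0, 28.6, 33.9], [97.5, 28.8, 34.2], [105.0, 28.7, 34.5], [112.5, 28.6, 34.8], [120.0, 28.5, 34.5], [127.5, 29.1, 34.5], [135.0, 28.6, 34.5], [142.5, 28.7, 34.7], [150.0, 29.4, 34.8], [157.5, 28.8, 35.0], [165.0, 28.9, 34.9], [172.5, 29.0, 35.0]]
[490.8333855   56.9706058   28.77346375]
```

Wrist view: head centre (491.3,56.7) and bore centre (490.9,57.0) agree, so I lower it.

```bash
python3 -m inch '{"slide":[[-0.3,0.2,-4],[0,0,-6],[0,0,-7],[0,0,-7],[0,0,-6],[0,0,-5],[0,0,-3],[0,0,-2],[0,0,0],[0,0,0]],"yaw":[0,0,0,0,0,0,0,0,0,0],"claw":[-1,-1,-1,-1,-1,-1,-1,-1,-1,-1]}'
python3 - <<'E'
from h import *
s=r.get_state();print(s['tool_pos'],s['wrist_force'],s['ft_torque'])
w=snap('wrist','w8')
E
```

```text
time: 7.6
tool_pos: [492.3, 58.3, 112.4]
orientation: [0.978, 0.207, 0.0, 0.0]
wrist_force: [0.8, -0.2, -3.2]
opening: 18.8
[492.32654498  58.25720412 112.41435975] [ 0.84204366 -0.23459216 -3.15553038] [0.02757544 0.00583548 0.03471784]
```

View pics/w8.png

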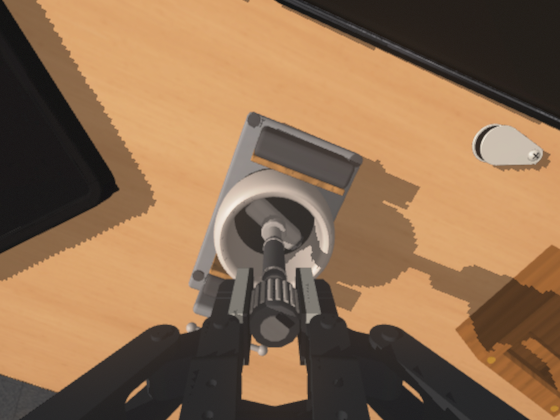

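Head is inside the bore (272,218), with no side force. I go down in small steps to contact.

```bash
python3 -m inch '{"slide":[[0,0,-1.5],[0,0,-1],[0,0,-0.5],[0,0,-0.5],[0,0,0]],"yaw":[0,0,0,0,0],"claw":[-1,-1,-1,-1,-1]}'
python3 -m inch '{"slide":[[0,0,-0.5],[0,0,0]],"yaw":[0,0],"claw":[-1,-1]}'
python3 -m inch '{"slide":[[0,0,-0.5],[0,0,0]],"yaw":[0,0],"claw":[-1,-1]}'
```

```text
time: 8.07
tool_pos: [492.1, 58.3, 108.7]
orientation: [0.978, 0.207, -0.0, -0.0]
wrist_force: [-0.2, 0.0, -1.5]
opening: 18.6
time: 8.23
tool_pos: [492.2, 58.3, 108.3]
orientation: [0.978, 0.207, -0.0, -0.0]
wrist_force: [0.4, -0.3, -1.6]
opening: 18.7
time: 8.4
tool_pos: [492.1, 58.3, 107.7]
orientation: [0.978, 0.207, -0.0, -0.0]
wrist_force: [-0.5, -0.4, -1.7]
opening: 18.8
```

```bash
python3 -m inch '{"slide":[[0,0,-0.5],[0,0,0]],"yaw":[0,0],"claw":[-1,-1]}' 45
python3 -m inch '{"slide":[[0,0,-0.4],[0,0,0]],"yaw":[0,0],"claw":[-1,-1]}'
python3 -m inch '{"slide":[[0,0,-0.3],[0,0,0]],"yaw":[0,0],"claw":[-1,-1]}'
```

```text
time: 8.57
tool_pos: [492.5, 58.3, 107.7]
orientation: [0.978, 0.207, 0.0, 0.0]
wrist_force: [0.2, 0.7, 0.0]
opening: 18.5
time: 8.73
tool_pos: [492.8, 58.3, 107.6]
orientation: [0.978, 0.207, 0.001, 0.0]
wrist_force: [-1.4, 0.9, 2.8]
opening: 18.7
time: 8.9
tool_pos: [493.0, 58.2, 107.6]
orientation: [0.978, 0.207, 0.001, 0.0]
wrist_force: [-1.1, -0.4, 6.4]
opening: 18.7
```

```bash
python3 -m inch '{"slide":[[0,0,-0.2],[0,0,0],[0,0,0]],"yaw":[0,0,0],"claw":[-1,-1,-1]}'
python3 -m inch '{"slide":[[0,0,0],[0,0,0],[0,0,0],[0,0,0]],"yaw":[2,4,4,4],"claw":[-1,-1,-1,-1]}'
python3 - <<'E'
from h import *
s=r.get_state();print(s['tool_pos'],s['wrist_force'],s['ft_torque'])
w=snap('wrist','w9')
E
```

```text
time: 9.15
tool_pos: [493.1, 58.2, 107.6]
orientation: [0.978, 0.207, 0.001, 0.0]
wrist_force: [-0.6, 1.4, 6.3]
opening: 18.4
time: 9.48
tool_pos: [493.0, 58.3, 107.5]
orientation: [0.945, 0.327, 0.001, 0.0]
wrist_force: [-1.6, 0.3, 6.6]
opening: 18.6
[492.98060116  58.28864138 107.53124132] [-1.55840368  0.30359293  6.56942637] [ 0.22833136  0.31548034 -0.01343363]
```

View pics/w9.png

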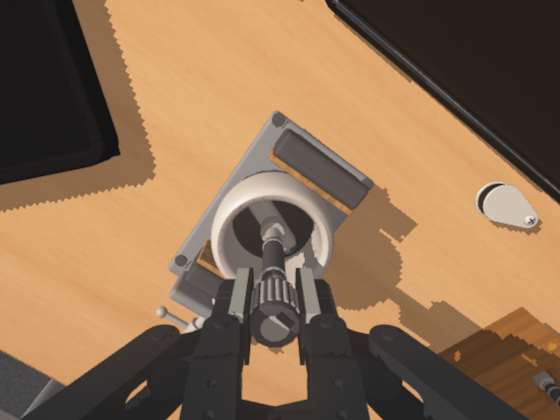

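The head turned with the clamp in the image rather than with the jaws, so it is held. I continue to unlock.

```bash
python3 -m inch '{"slide":[[0,0,0],[0,0,0],[0,0,0],[0,0,0],[0,0,0],[0,0,0]],"yaw":[5,5,5,5,0,0],"claw":[-1,-1,-1,-1,-1,-1]}'
python3 -c "
from h import *
s=r.get_state();print(s['ft_torque'],s['joint_pos']); snap('wrist','w10')"
python3 -m inch '{"slide":[[0,0,0],[0,0,0],[0,0,0],[0,0,0],[0,0,0],[0,0,0]],"yaw":[5,5,5,5,0,0],"claw":[-1,-1,-1,-1,-1,-1]}'
python3 -c "
from h import *
s=r.get_state();print(s['ft_torque'],s['joint_pos']); snap('wrist','w11')
a=np.hstack([cv2.imread('pics/w%d.png'%i)[150:350,180:370] for i in (10,11)]);cv2.imwrite('pics/c13.png',cv2.resize(a,None,fx=2.1,fy=2.1,interpolation=cv2.INTER_CUBIC))"
```

```text
time: 10.03
tool_pos: [493.3, 57.9, 107.6]
orientation: [0.875, 0.484, 0.001, 0.001]
wrist_force: [-0.7, 0.2, 5.5]
opening: 18.6
[0.05152115 0.29931946 0.02829805] [-1.26686802e-01  9.04959769e-02  1.93126908e+00 -4.58834387e-04
  1.11729424e+00  4.32845423e-01]
time: 10.58
tool_pos: [493.2, 58.0, 107.5]
orientation: [0.777, 0.629, 0.001, 0.001]
wrist_force: [-0.1, -0.8, 6.3]
opening: 18.6
[ 0.02441434  0.16839407 -0.00529189] [-1.26645977e-01  9.05124587e-02  1.93131495e+00 -3.90277054e-04
  1.11752412e+00  8.37631131e-02]
```

View pics/c13.png

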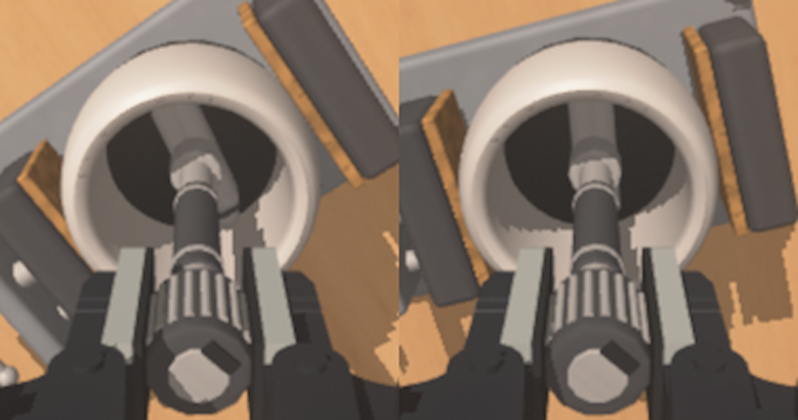

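```bash
python3 -m inch '{"slide":[[0,0,0],[0,0,0],[0,0,0],[0,0,0],[0,0,0],[0,0,0]],"yaw":[5,5,3,2,0,0],"claw":[-1,-1,-1,-1,-1,-1]}'
python3 -c "
from h import *
s=r.get_state();print(s['ft_torque'],s['joint_pos']); w=snap('wrist','w12')
a=np.hstack([cv2.imread('pics/w%d.png'%i)[150:350,180:370] for i in (11,12)]);cv2.imwrite('pics/c14.png',cv2.resize(a,None,fx=2.1,fy=2.1,interpolation=cv2.INTER_CUBIC))
"
```

```text
time: 11.13
tool_pos: [493.1, 57.9, 107.5]
orientation: [0.689, 0.725, 0.0, 0.001]
wrist_force: [-1.6, -0.9, 5.9]
opening: 18.4
[-0.05899255  0.22006306  0.01066036] [-1.26663454e-01  9.05285199e-02  1.93134492e+00 -4.62722948e-04
  1.11757654e+00 -1.77854360e-01]
```

View pics/c14.png

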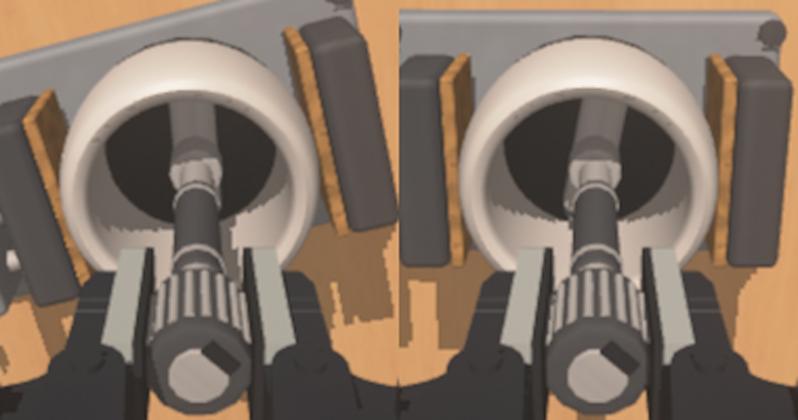

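```bash
python3 -c "
from h import *
for i in (10,11,12):
    b=cv2.imread('pics/w%d.png'%i)[190:265,230:320]
    b=cv2.convertScaleAbs(b,alpha=1.6,beta=10)
    cv2.imwrite('pics/d%d.png'%i,cv2.resize(b,None,fx=4,fy=4,interpolation=cv2.INTER_CUBIC))
cv2.imwrite('pics/c15.png',np.hstack([cv2.imread('pics/d%d.png'%i)[:,:] for i in (11,12)]))
"
```

```text
(no output)
```

View pics/c15.png

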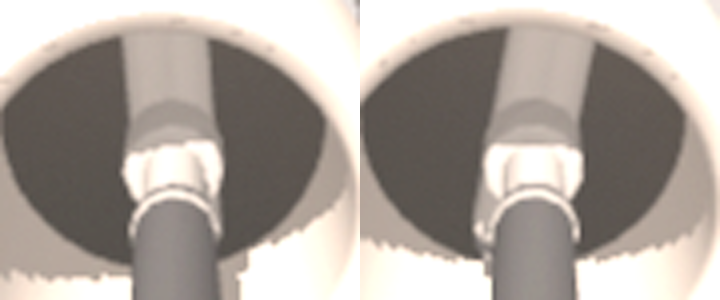

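```bash
python3 -c "
from h import *
a=lambda d: np.degrees(np.arctan2(d[1],d[0]))
def e(i,p,q,z=26): 
    w=load('w%d'%i); f=lambda u,v: plane(w,230+u/4,190+v/4,z); return round(a(f(*p)-f(*q)),1)
print('w11',e(11,(124,45),(132,130)),e(11,(207,45),(215,130)))
print('w12',e(12,(508-360,40),(493-360,130)),e(12,(592-360,50),(578-360,125)))
"
```

```text
w11 82.4 83.5
w12 83.5 83.5
```

The head measures ~83° now against ~70° at first, so it slipped ~13° early on. I press a little more and turn the rest.

```bash
python3 -m inch '{"slide":[[0,0,-0.4],[0,0,-0.2],[0,0,0],[0,0,0],[0,0,0],[0,0,0],[0,0,0]],"yaw":[0,0,4,4,3,0,0],"claw":[-1,-1,-1,-1,-1,-1,-1]}'
python3 -c "
from h import *
s=r.get_state();print(s['ft_torque'],s['joint_pos']); w=snap('wrist','w13')
b=cv2.imread('pics/w13.png')[190:265,230:320]
b=cv2.convertScaleAbs(b,alpha=1.6,beta=10)
cv2.imwrite('pics/d13.png',cv2.resize(b,None,fx=6,fy=6,interpolation=cv2.INTER_CUBIC))
"
```

```text
time: 11.77
tool_pos: [493.4, 57.9, 107.5]
orientation: [0.616, 0.788, 0.0, 0.001]
wrist_force: [-1.7, -0.9, 9.0]
opening: 18.6
[-0.03465827  0.53482405 -0.00612213] [-1.26599866e-01  9.08654703e-02  1.93100958e+00 -5.17667843e-04
  1.11703752e+00 -3.69964342e-01]
```

View pics/d13.png

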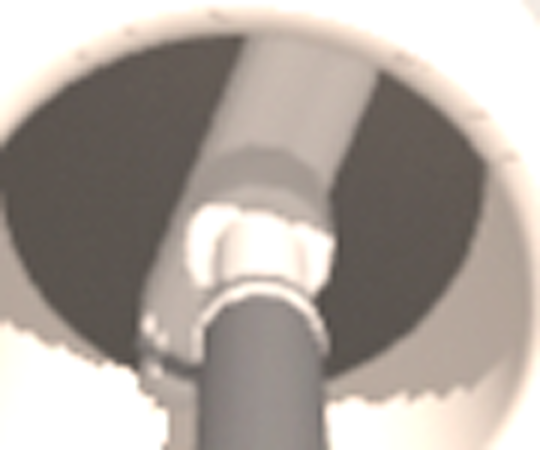

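```bash
python3 -c "
from h import *
a=lambda d: np.degrees(np.arctan2(d[1],d[0]))
w=load('w13'); f=lambda u,v,z=26: plane(w,230+u/6,190+v/6,z)
print(a(f(245,45)-f(190,190)),a(f(380,75)-f(330,185)),a(f(245,45)-f(150,290)))
"
```

```text
83.78973544145835 81.31046420525722 83.38119420672952
```

```bash
python3 -m inch '{"slide":[[0,0,0],[0,0,0],[0,0,0],[0,0,0],[0,0,0]],"yaw":[2,2,2,0,0],"claw":[-1,-1,-1,-1,-1]}'
python3 -c "
from h import *
s=r.get_state();print(s['ft_torque'],s['joint_pos']); w=snap('wrist','w14')
b=cv2.imread('pics/w14.png')[190:275,230:320]
b=cv2.convertScaleAbs(b,alpha=1.6,beta=10)
cv2.imwrite('pics/d14.png',cv2.resize(b,None,fx=6,fy=6,interpolation=cv2.INTER_CUBIC))
"
```

```text
time: 12.23
tool_pos: [493.6, 57.9, 107.5]
orientation: [0.574, 0.819, 0.001, 0.002]
wrist_force: [-1.0, -0.4, 8.7]
opening: 18.7
[-0.03267822  0.31301829 -0.01175083] [-1.26663860e-01  9.09107025e-02  1.93093604e+00 -4.97418644e-04
  1.11653317e+00 -4.74557370e-01]
```

View pics/d14.png

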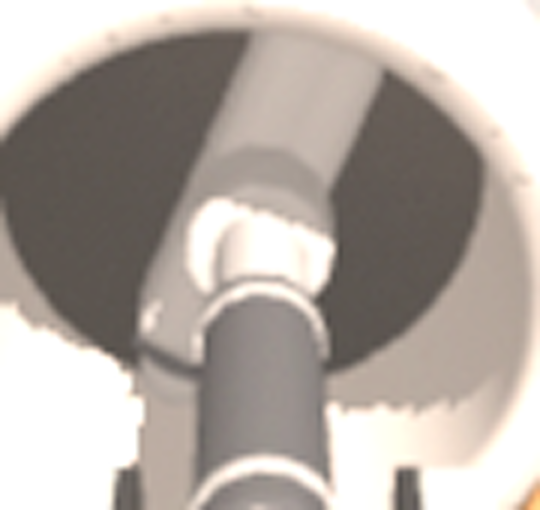

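Turned with the tool over the last few degrees → the unlock stop is reached; a plunger shows beyond the ring at (165,375 in crop) touching the wall. Now clockwise.

```bash
python3 -m inch '{"slide":[[0,0,0],[0,0,0],[0,0,0],[0,0,0],[0,0,0],[0,0,0],[0,0,0],[0,0,0],[0,0,0],[0,0,0],[0,0,0],[0,0,0],[0,0,0],[0,0,0],[0,0,0],[0,0,0]],"yaw":[-3,-5,-5,-5,-5,-5,-5,-5,-5,-5,-5,-5,-5,-3,0,0],"claw":[-1,-1,-1,-1,-1,-1,-1,-1,-1,-1,-1,-1,-1,-1,-1,-1]}'
python3 -c "
from h import *
s=r.get_state();print(s['ft_torque'],s['joint_pos']); w=snap('wrist','w15')
b=cv2.imread('pics/w15.png')[180:275,220:325]
b=cv2.convertScaleAbs(b,alpha=1.6,beta=10)
cv2.imwrite('pics/d15.png',cv2.resize(b,None,fx=6,fy=6,interpolation=cv2.INTER_CUBIC))
"
```

```text
time: 13.62
tool_pos: [493.8, 57.8, 107.6]
orientation: [0.927, 0.374, 0.001, 0.001]
wrist_force: [-0.9, 0.7, 9.0]
opening: 19.0
[-0.12334905  0.17766589 -0.02198638] [-1.26715604e-01  9.09147206e-02  1.93078348e+00 -5.73748967e-04
  1.11622046e+00  6.77635175e-01]
```

View pics/d15.png

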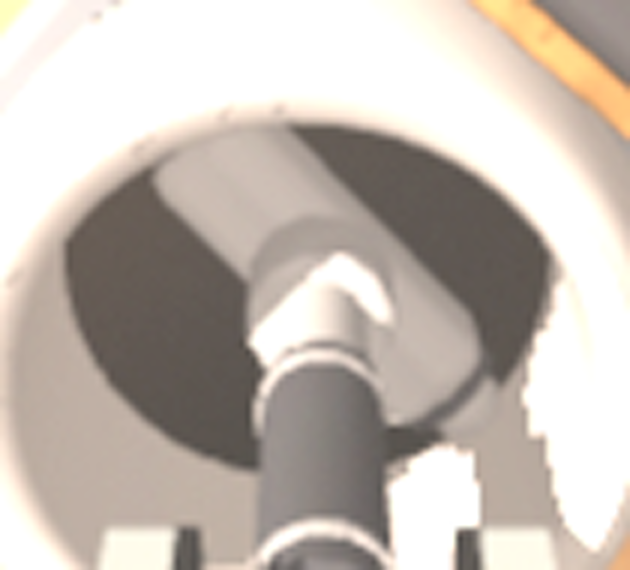

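```bash
python3 -c "
from h import *
a=lambda d: np.degrees(np.arctan2(d[1],d[0]))
w=load('w15'); f=lambda u,v,z=26: plane(w,220+u/6,180+v/6,z)
print(a(f(300,130)-f(480,330)),a(f(155,185)-f(245,280)))
"
```

```text
84.53734979589693 85.04989172040555
```

```bash
python3 -m inch '{"slide":[[0,0,0],[0,0,0],[0,0,0],[0,0,0],[0,0,0]],"yaw":[-3,-3,-2,0,0],"claw":[-1,-1,-1,-1,-1]}'
python3 -c "
from h import *
s=r.get_state();print(s['ft_torque']); w=snap('wrist','w16')
b=cv2.imread('pics/w16.png')[180:275,220:325]
b=cv2.convertScaleAbs(b,alpha=1.6,beta=10)
cv2.imwrite('pics/d16.png',cv2.resize(b,None,fx=6,fy=6,interpolation=cv2.INTER_CUBIC))
"
python3 -m inch '{"slide":[[0,0,0],[0,0,0],[0,0,0],[0,0,0]],"yaw":[-2,-2,0,0],"claw":[-1,-1,-1,-1]}'
python3 -c "
from h import *
s=r.get_state();print(s['ft_torque']); w=snap('wrist','w17')
b=cv2.imread('pics/w17.png')[180:275,220:325]
b=cv2.convertScaleAbs(b,alpha=1.6,beta=10)
cv2.imwrite('pics/d17.png',cv2.resize(b,None,fx=6,fy=6,interpolation=cv2.INTER_CUBIC))
"
```

```text
time: 14.08
tool_pos: [493.7, 57.7, 107.6]
orientation: [0.951, 0.309, 0.001, 0.001]
wrist_force: [-1.3, -0.9, 8.0]
opening: 18.8
[-0.16855528  0.26167194  0.01227924]
time: 14.47
tool_pos: [493.6, 57.7, 107.6]
orientation: [0.961, 0.275, 0.001, 0.001]
wrist_force: [-0.8, -1.3, 8.8]
opening: 18.7
[-0.13637847  0.31934865  0.05236079]
```

View pics/d16.png

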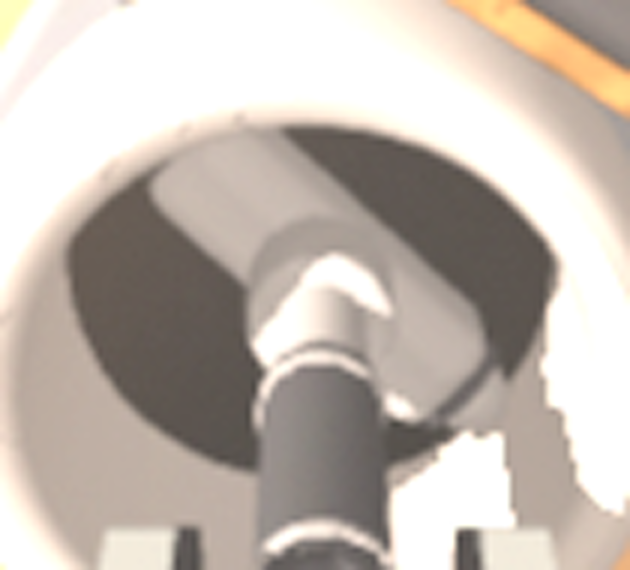

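View pics/d17.png

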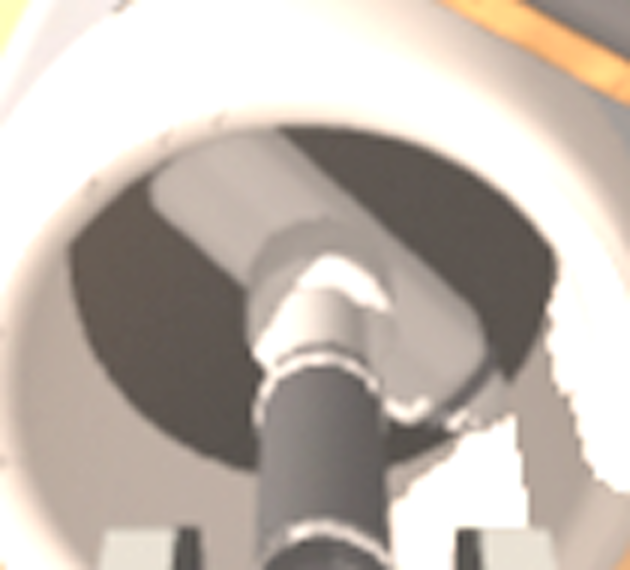

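Over the last 4° the head stayed fixed in the tool's view: fully locked. Draw out slowly.

```bash
python3 -m inch '{"slide":[[0,0,0.5],[0,0,0.5],[0,0,0.5],[0,0,0.5],[0,0,0.5],[0,0,0.5]],"yaw":[0,0,0,0,0,0],"claw":[-1,-1,-1,-1,-1,-1]}'
python3 -m inch '{"slide":[[0,0,1],[0,0,1],[0,0,1.5],[0,0,1.5],[0,0,1.5],[0,0,0]],"yaw":[0,0,0,0,0,0],"claw":[-1,-1,-1,-1,-1,-1]}'
```

```text
time: 15.02
tool_pos: [491.6, 58.2, 108.0]
orientation: [0.961, 0.275, -0.001, -0.0]
wrist_force: [0.6, -1.3, -3.4]
opening: 18.8
time: 15.52
tool_pos: [492.2, 58.3, 115.6]
orientation: [0.961, 0.275, 0.0, -0.0]
wrist_force: [-0.5, -0.5, -2.1]
opening: 18.5
```

```bash
python3 -m inch '{"slide":[[0,0,2],[0,0,3],[0,0,3],[0,0,3],[0,0,3],[0,0,3],[0,0,3],[0,0,3],[0,0,3],[0,0,3],[0,0,3],[0,0,4],[0,0,6],[0,0,10],[0,0,12],[0,0,9],[0,0,4],[0,0,0],[0,0,0]],"yaw":[0,0,0,0,0,0,0,0,0,0,0,0,0,0,0,0,0,0,0],"claw":[-1,-1,-1,-1,-1,-1,-1,-1,-1,-1,-1,-1,-1,-1,-1,-1,-1,-1,-1]}'
python3 -c "
from h import *
w=snap('wrist','w18')
b=cv2.imread('pics/w18.png')[160:350,190:350]
cv2.imwrite('pics/d18.png',cv2.resize(b,None,fx=4,fy=4,interpolation=cv2.INTER_CUBIC)[:600])
"
```

```text
time: 17.1
tool_pos: [492.3, 58.3, 192.6]
orientation: [0.961, 0.275, 0.0, 0.0]
wrist_force: [-0.2, -0.5, -2.3]
opening: 18.9
```

View pics/d18.png

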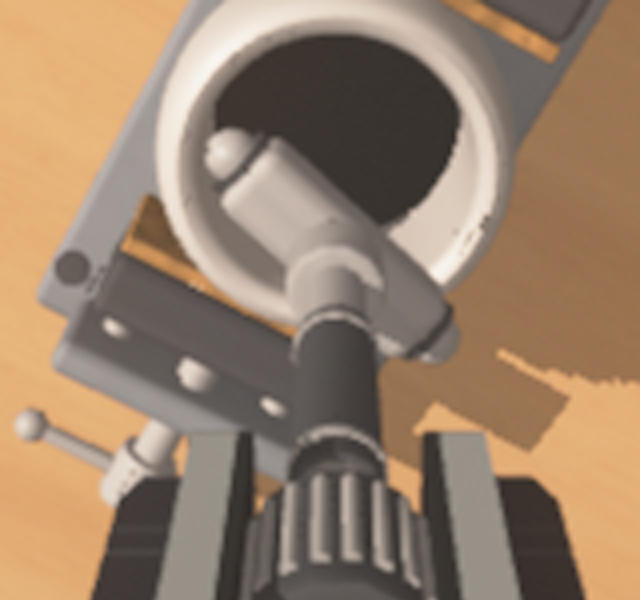

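```bash
python3 -c "
from h import *
w=load('w18'); f=lambda u,v,z=108.4: plane(w,190+u/4,160+v/4,z)
for A,B in ((f(210,150),f(455,345)),(f(250,160),f(432,332)),(f(285,140),f(450,305))): print((A+B)/2,np.linalg.norm(A-B),np.degrees(np.arctan2(*(A-B)[[1,0]])))
"
```

```text
[491.0865263   57.01917601 108.4       ] 54.43541074065722 81.62522698961027
[492.06752038  56.1303942  108.4       ] 43.77882991701909 76.7877468091394
[498.00645901  54.62808232 108.4       ] 40.6365850782137 75.511907180025
```

```bash
python3 -m inch '{"slide":[[0,-10,0],[-1,-20,0],[-2,-27,0],[-3,-28,0],[-3,-28,0],[-3,-28,0],[-3,-28,0],[-2,-26,0],[-2,-20,0],[-1,-13,0],[0,-6,0],[0,-2.5,0],[0,0,-12],[0,0,-13],[0,0,-6],[0,0,0],[0,0,0]],"yaw":[0,0,0,0,0,0,0,-1,-0.5,0,0,0,0,0,0,0,0],"claw":[-1,-1,-1,-1,-1,-1,-1,-1,-1,-1,-1,-1,-1,-1,-1,-1,-1]}'
python3 -c "
from h import *
w=snap('wrist','w19');s=snap('side','s19')
b=cv2.imread('pics/w19.png')[90:280,180:370]
cv2.imwrite('pics/d19.png',cv2.resize(b,None,fx=3.15,fy=3.15,interpolation=cv2.INTER_CUBIC)[:600])
"
```

```text
time: 18.57
tool_pos: [471.9, -177.2, 160.6]
orientation: [0.965, 0.263, -0.0, -0.001]
wrist_force: [-0.1, -0.2, -2.6]
opening: 18.5
```

View pics/d19.png

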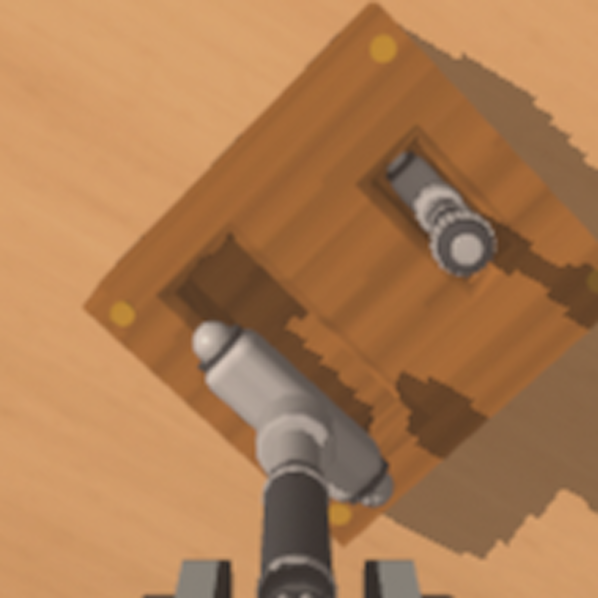

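```bash
python3 -m inch '{"slide":[[0,0,-8],[0,0,-9],[0,0,-6],[0,0,-2],[0,0,0],[0,0,0]],"yaw":[0,0,0,0,0,0],"claw":[-1,-1,-1,-1,-1,-1]}'
python3 -c "
from h import *
w=snap('wrist','w20');s=snap('side','s20')
b=cv2.imread('pics/w20.png')[100:290,180:370]
cv2.imwrite('pics/d20.png',cv2.resize(b,None,fx=4,fy=4,interpolation=cv2.INTER_CUBIC)[100:700])
a=s['color'][190:290,230:330]; cv2.imwrite('pics/c20.png',cv2.cvtColor(cv2.resize(a,None,fx=5,fy=5,interpolation=cv2.INTER_CUBIC),cv2.COLOR_RGB2BGR))
"
```

```text
time: 19.17
tool_pos: [472.1, -178.2, 136.1]
orientation: [0.965, 0.262, -0.0, -0.0]
wrist_force: [0.3, -0.8, -2.3]
opening: 18.7
```

View pics/d20.png

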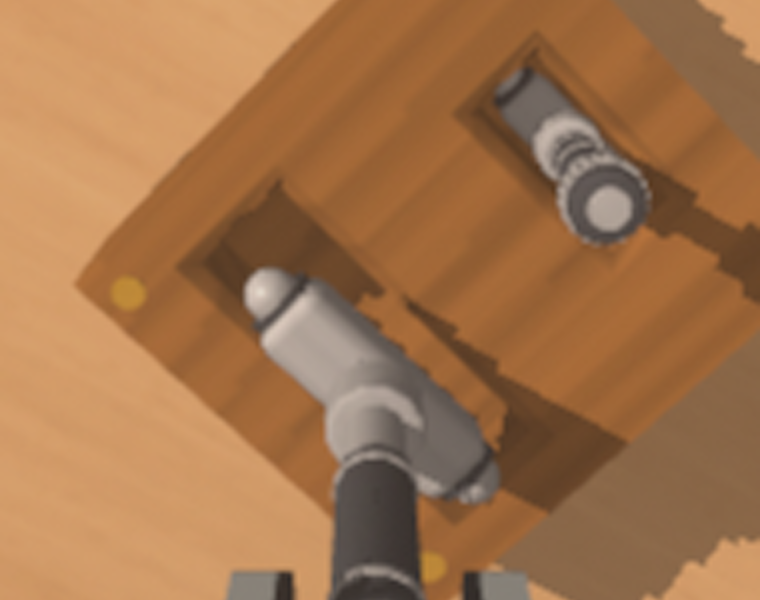

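View pics/c20.png

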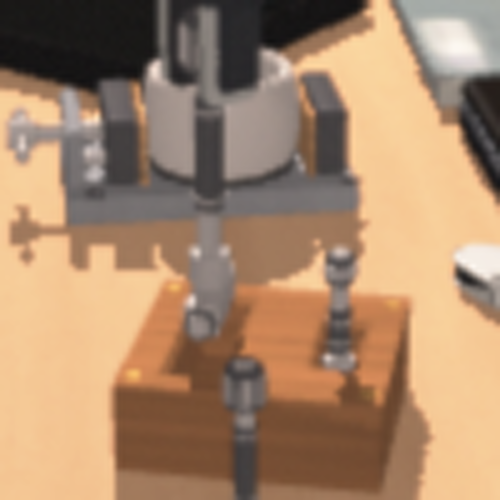

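```bash
python3 -c "
from h import *
w=load('w20'); f=lambda u,v,z: plane(w,180+u/4,100+(v+100)/4,z)
L,T,R,B=[f(*p,36) for p in ((178,265),(278,183),(553,435),(455,522))]
a=lambda d:np.degrees(np.arctan2(d[1],d[0]))
print('slot',(L+R)/2,(T+B)/2,np.linalg.norm(L-B),np.linalg.norm(T-R),np.linalg.norm(L-T),a(L-B),a(T-R))
z=44.4+7.2
A,C=f(285,303,z),f(475,473,z); print('head rings',(A+C)/2,np.linalg.norm(A-C),a(A-C))
A,C=f(248,290,z),f(497,488,z); print('tips',(A+C)/2,np.linalg.norm(A-C),a(A-C))
print('edge',a(f(318,285,z)-f(490,440,z)),a(f(264,340,z)-f(330,405,z)))
P=[f(*p,36) for p in ((128,294),(433,567))]; 
m=(P[0]+P[1])/2; print('pins',P,m, 'slot centre from pins', m+np.array([np.cos(np.radians(-14.5)),np.sin(np.radians(-14.5)),0])*22)
"
```

```text
slot [ 471.42695855 -177.71471813   36.        ] [ 470.24799684 -178.57059904   36.        ] 70.34890325063414 68.12142400103906 23.173305815732274 75.34707148977154 76.90177002936366
head rings [ 471.25689304 -180.40177836   51.6       ] 44.578125484140024 76.83074989960782
tips [ 470.44682175 -179.60134261   51.6       ] 55.401822224859586 80.13996754209211
edge 76.94714049051834 73.62696899730553
pins [array([ 459.07529611, -135.3677481 ,   36.        ]), array([ 440.36160901, -209.88792169,   36.        ])] [ 449.71845256 -172.62783489   36.        ] slot centre from pins [ 471.01770065 -178.13619498   36.        ]
```

```bash
python3 -m inch '{"slide":[[0.1,1.9,0],[0,0,-3],[0,0,-3],[0,0,-3],[0,0,-3],[0,0,-2],[0,0,0],[0,0,0]],"yaw":[-0.5,0,0,0,0,0,0,0],"claw":[-1,-1,-1,-1,-1,-1,-1,-1]}'
python3 -c "
from h import *
w=snap('wrist','w21')
print(r.get_state()['ft_torque'])
b=cv2.imread('pics/w21.png')[130:290,190:350]
cv2.imwrite('pics/d21.png',cv2.resize(b,None,fx=3.7,fy=3.7,interpolation=cv2.INTER_CUBIC))
"
```

```text
time: 19.93
tool_pos: [472.1, -176.2, 122.1]
orientation: [0.966, 0.258, -0.0, -0.0]
wrist_force: [0.1, -0.1, -2.5]
opening: 18.6
[-0.04204176  0.03031361 -0.04024466]
```

View pics/d21.png

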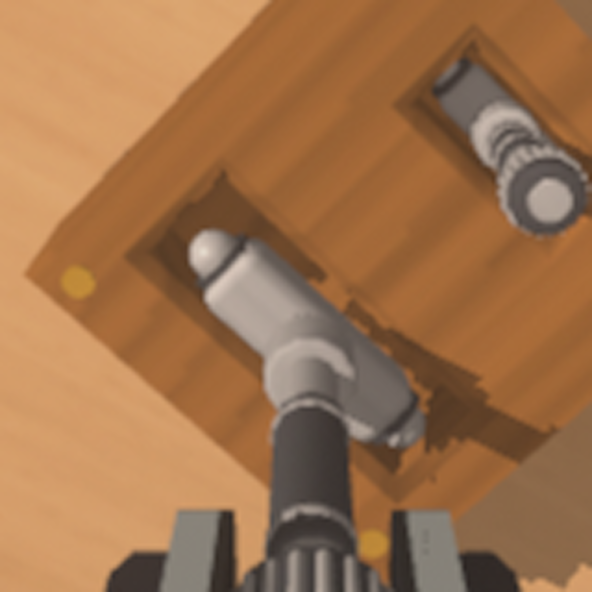

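```bash
python3 -m inch '{"slide":[[0,0,-3],[0,0,-3],[0,0,-3],[0,0,-3],[0,0,-3],[0,0,-2],[0,0,-1],[0,0,0],[0,0,0]],"yaw":[0,0,0,0,0,0,0,0,0],"claw":[-1,-1,-1,-1,-1,-1,-1,-1,-1]}'
python3 -m inch '{"slide":[[0,0,-0.5],[0,0,-0.5],[0,0,0]],"yaw":[0,0,0],"claw":[-1,-1,-1]}'
```

```text
time: 20.73
tool_pos: [472.3, -176.4, 104.3]
orientation: [0.966, 0.258, -0.0, -0.0]
wrist_force: [-0.1, 0.2, -2.2]
opening: 18.9
time: 20.98
tool_pos: [472.3, -176.3, 103.3]
orientation: [0.966, 0.258, 0.0, 0.0]
wrist_force: [0.5, -0.4, -2.2]
opening: 18.9
```

```bash
python3 -m inch '{"slide":[[0,0,-0.5],[0,0,-0.5],[0,0,-0.5],[0,0,0]],"yaw":[0,0,0,0],"claw":[-1,-1,-1,-1]}'
python3 -m inch '{"slide":[[0,0,-0.4],[0,0,0]],"yaw":[0,0],"claw":[-1,-1]}'
```

```text
time: 21.32
tool_pos: [472.3, -176.3, 101.8]
orientation: [0.966, 0.258, 0.0, -0.0]
wrist_force: [-0.1, 0.3, -3.0]
opening: 18.7
time: 21.48
tool_pos: [472.5, -176.4, 101.7]
orientation: [0.966, 0.258, 0.0, 0.0]
wrist_force: [-0.2, 0.4, 0.0]
opening: 19.0
```

```bash
python3 -m inch '{"slide":[[0,0,0],[0,0,0],[0,0,0],[0,0,0],[0,0,0],[0,0,0]],"yaw":[0,0,0,0,0,0],"claw":[-0.5,-0.4,-0.2,0.1,0.3,0.3]}' 20
python3 -c "
from h import *
w=snap('wrist','w22')"
```

```text
time: 21.98
tool_pos: [472.3, -176.4, 101.4]
orientation: [0.966, 0.258, 0.0, 0.0]
wrist_force: [0.3, 1.3, -0.4]
opening: 55.3
```

View pics/w22.png

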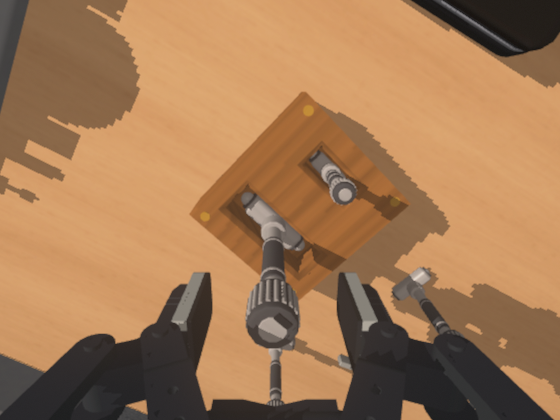

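Released; the knob (272,310) stands clear between the pads. I withdraw straight up.

```bash
python3 -m inch '{"slide":[[0,0,5],[0,0,12],[0,0,20],[0,0,25],[0,0,25],[0,0,25],[0,0,15],[-15,-15,5],[-25,-25,0],[-25,-25,0],[-15,-15,0],[0,0,0],[0,0,0]],"yaw":[0,0,0,0,0,0,0,0,0,0,0,0,0],"claw":[0.5,0.5,0.5,0.5,0.5,0.5,0.5,0.5,0.5,0.5,0.5,0.5,0.5]}'
python3 -c "
from h import *
w=snap('wrist','w23');s=snap('side','s23');t=snap('top','t23')
a=cv2.imread('pics/s23.png')[190:320,190:340]; cv2.imwrite('pics/e1.png',cv2.resize(a,None,fx=4.5,fy=4.5,interpolation=cv2.INTER_CUBIC))
b=cv2.imread('pics/t23.png')[165:295,150:370]; cv2.imwrite('pics/e2.png',cv2.resize(b,None,fx=3.6,fy=3.6,interpolation=cv2.INTER_CUBIC))
"
```

```text
time: 23.12
tool_pos: [391.9, -256.9, 233.8]
orientation: [0.966, 0.257, 0.0, 0.0]
wrist_force: [-0.5, 0.0, -0.2]
opening: 64.3
```

View pics/e1.png

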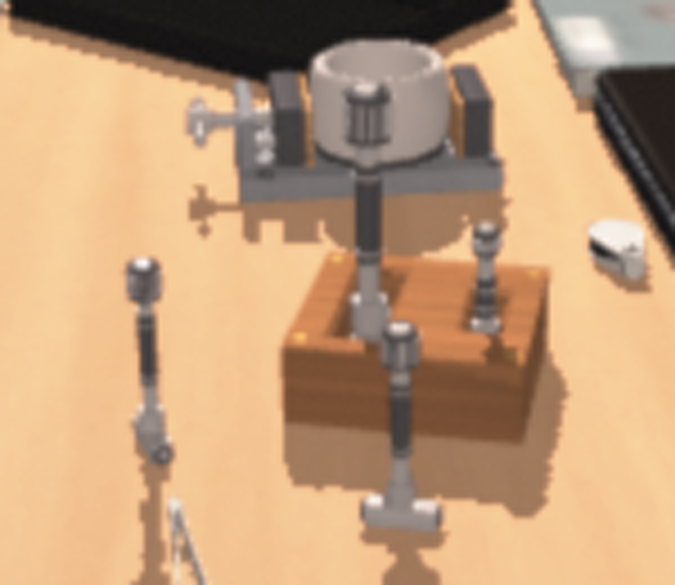

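View pics/w23.png

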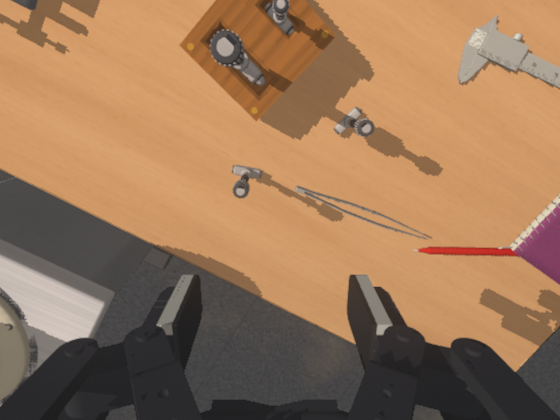

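View pics/e2.png

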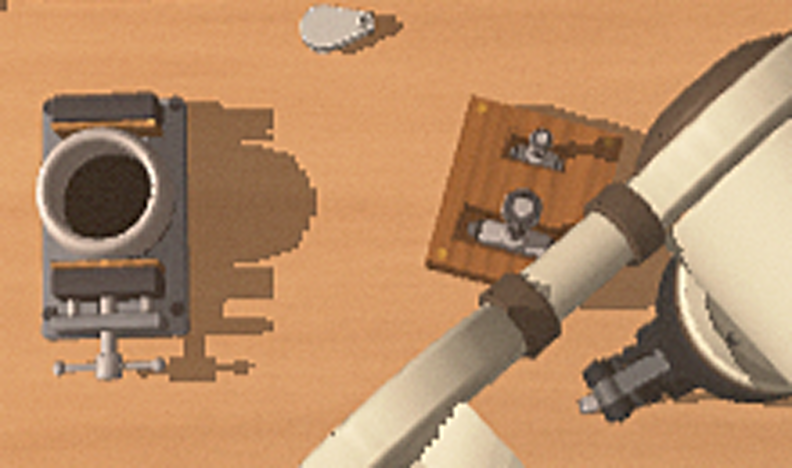

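```bash
python3 -c "
from h import *
a=np.hstack([cv2.imread('pics/%s.png'%i)[180:350,200:350] for i in ('w4','w21')]);cv2.imwrite('pics/e3.png',cv2.resize(a,None,fx=2.6,fy=2.6,interpolation=cv2.INTER_CUBIC))
s=load('s23');print(pt(s,271,214))"
```

```text
[ 471.23448313 -186.16899954  126.66471256]
```

View pics/e3.png

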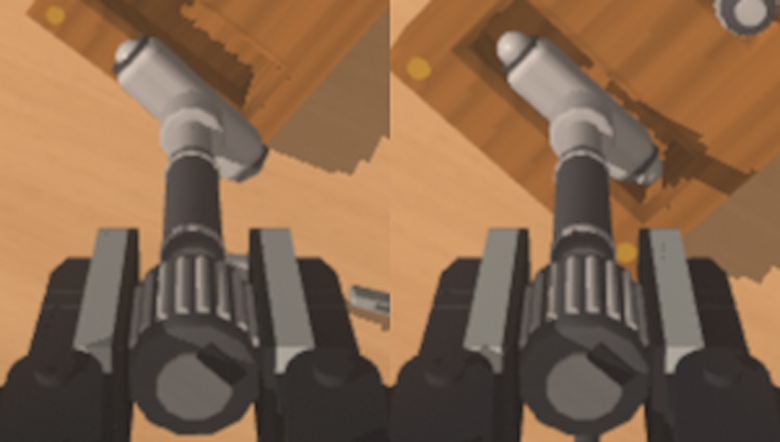

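Before (left) and after (right), the knob mark and the head are in the same relation to the jaws. The knob is locked again and the plungers stay extended.

```bash
python3 -c "
from plant import r
print(r.close_job())"
```

```text
the job is handed in; nothing more can be done
None
```

The job is done and handed in: the tall gauge took the bore, was locked again and is back in the wide slot, at about 23 s of the 72 s.

- **Taking the size:** I gripped the gauge by the knob, lowered its head to the bore floor and bore down with about 8–11 N by the wrist reading. I turned the knob anticlockwise to the stop, so the plungers sprang out, then clockwise past the point where the head began to follow. I drew it out with almost no drag.
- **Putting it back:** I lowered it into the wide slot without side force, let go, and backed the arm away.

**Last checks:**
- **Lock:** The knob and head sit in the same relation as when first picked up, so the knob is locked.
- **Size held:** Tip to tip measured 54–55 mm against the 56 mm bore, within measuring error.
- **Seating:** The gauge stands upright, seated at the same tool height as before (101.7 mm).
- **Loupe and tweezers:** The loupe and the tweezers' near end look unmoved in the last pictures.

**What disagreed:**
- **Head slip:** The head slipped about 13° early in the unlocking. I pressed slightly harder and turned further to reach the stop. It also followed the knob a few degrees at each stop.
- **Bore centre:** The wrist camera put the bore centre about 2 mm from where the top and side cameras did. I used the wrist view of the head against the rim, and it fitted without contact.

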